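# Secure a tool blank in the cutter grinder's fixture with the keyed T-wrench

## Robot

A 7-joint arm with a two-finger parallel gripper is mounted at the origin on the work surface. World frame = base frame: x ahead of the robot, y to its left, z up, the work surface at z = 0. Lengths are in mm, angles in rad, forces in N, time in s.
With the tool pointing down it reaches from about 400 to 875 mm from the base axis. Payload 4.4 kg.
Tool frame: the origin (TCP) lies at the very end of the fingers, on their centre line; the grasp point (between the pads) lies 19 mm behind it; z points along the fingers, x is the direction in which the jaws open and shut, and the axes are right-handed (so a half turn about z gives the same grasp; the last joint's range is limited). The gripper opens to 85 mm and grips with 20 to 120 N. Pads are 22 mm wide; open, the fingers measure 114 mm over their backs; the gripper's body (76 mm by 85 mm) begins 54 mm behind the grasp point. The pads swing forward as they close: fully open they stand 13 mm farther back than shut.
Start: joints at [1.071, 0.628, 0.038, 1.517, -0.027, 0.996, -0.02], TCP at [273.237, -589.796, 231.313] pointing down, gripper open.
Joint ranges: [-3.06, 3.06], [-0.37, 2.12], [-1.25, 1.32], [0.18, 2.47], [-1.1, 4.24], [0.23, 1.98], [-2.94, 2.94]. Speed limits (rad/s): [2.57, 2.57, 3.14, 3.14, 3.14, 3.14, 3.14].

## Interface

Orientations are given as [roll, pitch, yaw] about the fixed x, y, z axes, in that order (R = Rz(yaw) Ry(pitch) Rx(roll)).
In Python, from cell import telemetry, get_image, get_calibration, ctrl gives the robot as it stands. The module is installed in compiled form; this text tells all that it offers.
- The arm moves only by the tool arm_command, never from a script. Its arguments are lists of equal length, an entry for each row: "rot": the turn, a rotation vector about the world's x, y, z in degrees, a list of three; "slide": the shift along the world's x, y, z in mm, a list of three; "gripper": the finger opening in mm, from 0 to 85.4. A call has 1 to 5 rows; each row shifts and turns the pose as measured when the row begins; what a row does not reach is not made up. A row lasts 1/12 s, in which the tool goes at most 41.7 mm and 7.16 degrees, less where a joint would pass 70% of its speed; a pose out of reach is approached as far as the arm can. A call with a gripper value outside its range is refused whole. The fingers move at their own pace and stop on an object; the grip force is fixed at half the most. Time passes only in rows, so rows that do not move let the fingers close. It gives the time, the measured TCP pose, the force and the opening at its end, in the units of the state.
- telemetry.read_state(): the state, without advancing time (a new reading comes with each control period).
- get_image(name): name is "scene" or "top" or "wrist"; returns (picture, depth): 384x512x3 uint8, red, green, blue; 384x512 float32, mm along the optical axis (not along the pixel's ray), 0 where there is no reading.
- get_calibration(name): a dict with "fx", "fy", "cx", "cy" (pixels), "xyz" and "attitude" of the camera in the world. Camera axes: x right, y up, looking along -z (the intrinsics and any distortion apply to the point x, -y, -z); pixel columns grow to the right and rows downward; lengths in mm; the calibration is good to about 2 mm. A picture is of the moment at which its call begins: read the wrist's pose just before it. get_calibration takes no time and is no camera call; for the wrist camera it gives the pose at the moment of the call.
- ctrl.finish_job(): hands the job in, once; it reports no verdict.
The state is a dict: "clock": time; "qpos": joint angles; "qd": joint speeds; "tau": joint torques, N m; "eef_pos": TCP position; "tool_rot": TCP orientation; "force": force on the tool from outside, world axes, zero at the start; "torque": the same for the moment, N m; "width": finger opening in mm.
Only numpy, scipy, OpenCV 4.12 (cv2) and the standard library are available. Lean on these libraries where they do the work, as an engineer would, in place of code of your own. Each camera call takes 0.05 s, during which the arm holds its last target.

## Task

Lay the steel tool blank with the red end flat in the nest of the cream fixture. Then push the T-handled key fully home on the upright spindle (its slot only goes over the spindle's red rib when they line up), use the key, and not the fingers, to turn the yellow keeper arm clockwise over the blank as far as it goes, and stand the key upright back in the blue tray. Leave everything else where it is.

Things in the scene. Friction and masses are not known exactly. Their poses are not given: they have to be found in the camera images.
- blank_mid (a point): centre of the steel tool blank, a bar 26 mm wide (its x), 130 mm long (its y), 28 mm high (its z), 0.5 to 0.8 kg, one end red; starts on a 3 mm rubber mat to the robot's left, long side roughly along y. Either end may point either way in the nest. Grip it across its 26 mm width at mid-length.
- nest (a point): where the blank's centre is once in the nest: 14 mm above the fixture's plate. Axes as the fixture's; the blank's length lies along y. Steel guides 16 mm high stand at the four corners (34 mm apart across, from 37 to 63 mm either side of centre along y) and at both ends (140 mm apart); the middle 70 mm is open for fingers.
- fixture: cream base plate, 260 x 170 mm (x, y), 18 mm thick; origin at the centre of its underside. Nest centre at x = -50 mm, spindle axis at x = +50 mm (post and keeper hub 52 mm across on a graduated disc 76 mm across; spindle tip 88 mm above the bench). Fixed to the bench.
- key_grip (a point): centre of the T-bar of the socket key, which stands upright on its socket in the tray; 92 mm tall, 0.34 to 0.48 kg. T-bar 100 mm long (key's x), 16 mm wide (y), 20 mm high, centre 82 mm above the socket's underside; its +x end is red. Grip it across its 16 mm width.
- key_foot (a point): centre of the underside of the key's dark socket: 53 mm across, 40 mm high. Bore 29 mm across, 30 mm deep, open below, with a slot 12 mm wide through its wall towards the key's +x (the side of the T-bar's red end).
- seat (a point): centre of the flat seat at the spindle's foot, where key_foot rests when the key is fully home (key_grip 82 mm above it, key's x along this x). It turns with the spindle: x points along the spindle's red rib, z up.
- spindle_tip (a point): centre of the spindle's top, 26 mm above the seat. Spindle 26 mm across, its top 5 mm conical. Red rib 8 mm wide, reaching 19 mm from the axis, 16 mm high from the seat: the spindle's uppermost 10 mm centres the key before the rib must enter the slot. Once home the key has about 7 degrees of play either way.
- keeper (a joint): angle of the yellow keeper arm with its spindle (one piece), rad, growing clockwise seen from above; starts at 0 to 0.35 (arm aside), 1.35 is the hard stop with the arm over the blank's middle. Arm 118 mm long from the axis, 22 mm wide, 12 mm thick, 4 mm above the blank. 0.12 N m of friction; it stays where it is left.
- tray: blue tray, 200 x 170 mm (x, y), walls 4 mm thick and 16 mm high; origin at the centre of its underside, inner floor 4 mm above it
- brass_bar: plain brass bar, same size as the steel one (26 x 130 x 28 mm), no red end, lying on the same mat; leave alone
- collet: steel collet, 42 mm across, 60 mm tall, standing in the tray beside the key; leave alone
- wrench: steel wrench, 180 mm long, on the bench beyond the tray; leave alone
- brush: brush, 170 mm long, on the bench to the robot's right; leave alone
- oil_bottle: green bottle, 64 mm across, 170 mm tall; leave alone
- jar: glass jar, 60 mm across, 70 mm tall; leave alone
- wheel: flat terracotta-coloured grinding wheel, 120 mm across, 22 mm thick, lying on the bench; leave alone
Mind the look-alikes: they are no part of the job. What is meant by the part that bears key_grip is not orange, and is the smaller of those in its own colour.

How it is judged:
By the outcome, as a careful person would: the job done as asked, in the order asked, and still so for the second after the job is handed in, with the robot touching nothing.
It also fails if it takes over 72 s, if anything falls off the work surface, if the arm or the gripper's body presses on something with over 40 N, if the wrist force passes 120 N, or if a joint passes its speed limit or range.

## Working session

There is one attempt and no reset: what is moved stays moved. The work goes in short steps, Python scripts to look and compute and a tool call to move; the robot and the scene stay as the last step left them, time stands still between calls to the robot, and variables do not carry over. Pictures are saved under pics/ and viewed, and the job is handed in when it is done.

Besides the shell and the picture viewer there is one more tool, called after "Call:" as name(argument=value, ...) on one line, values as JSON. arm_command: Moves the arm, as the interface text tells. Its arguments: {"type":"object","properties":{"rot":{"type":"array"},"slide":{"type":"array"},"gripper":{"type":"array"}},"required":["rot","slide","gripper"]}

```bash
mkdir -p pics; ls
cat > h.py <<'E'
import numpy as np, cv2
from cell import telemetry, get_image, get_calibration, ctrl
from scipy.spatial.transform import Rotation as R
def snap(n,f):
    c=get_calibration(n); im,d=get_image(n)
    np.savez('pics/'+f+'.npz',im=im,d=d,**{k:np.array(v,dtype=object) if isinstance(v,dict) else np.array(v) for k,v in c.items()})
    cv2.imwrite('pics/'+f+'.png',im[:,:,::-1]); return im,d,c
E
python3 - <<'E'
from h import *
s=telemetry.read_state();print(s)
for n in('scene','top','wrist'):
    im,d,c=snap(n,n+'0');print(c, (d>0).mean())
E
```

```text
pics
{'clock': 0.0, 'qpos': array([ 1.07119528,  0.62936074,  0.03843126,  1.51838009, -0.02695315,
        0.99626911, -0.02000512]), 'qd': array([-8.14309316e-04,  1.17930340e-03, -7.86693590e-04, -9.04455092e-05,
       -6.92459510e-04, -3.48821916e-04,  9.95680476e-04]), 'tau': array([-2.78806519e-04, -5.63402224e+01,  1.22610893e+00, -1.93441576e+01,
        1.10861540e-02,  1.07346955e-02, -2.26401460e-05]), 'eef_pos': array([ 272.9670863 , -589.21903474,  230.37555749]), 'tool_rot': array([ 3.14153371e+00,  1.89870864e-03, -1.13696658e+00]), 'force': array([-0.38885616,  0.58762702,  0.20523994]), 'torque': array([0.0513944 , 0.03586215, 0.03478274]), 'width': 85.50061005507348}
{'fx': 380.8037353150794, 'fy': 380.8037353150794, 'cx': 258.6911772575865, 'cy': 184.06353992266926, 'xyz': array([ 959.95931913, -848.24977254,  785.08953748]), 'attitude': array([ 0.89675182, -0.00567224,  0.53288019])} 0.9958038330078125
{'fx': 383.97145917887957, 'fy': 383.97145917887957, 'cx': 258.0177038154569, 'cy': 189.28301862286472, 'xyz': array([ 326.42827861,  -54.0259801 , 1239.68032464]), 'attitude': array([ 1.66300239e-01, -1.05497693e-03, -1.58457446e+00])} 0.9959869384765625
{'fx': 313.6129874544938, 'fy': 313.6129874544938, 'cx': 252.25262360214765, 'cy': 188.05140030717885, 'xyz': array([ 334.80299073, -559.88754359,  372.62788825]), 'attitude': array([-0.27669757,  0.00273489, -1.13712051])} 0.9961039225260416
```

View pics/scene0.png

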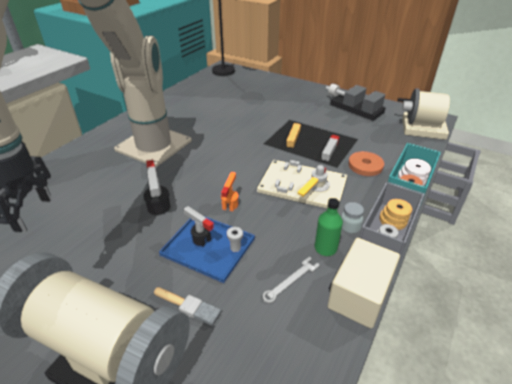

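View pics/top0.png

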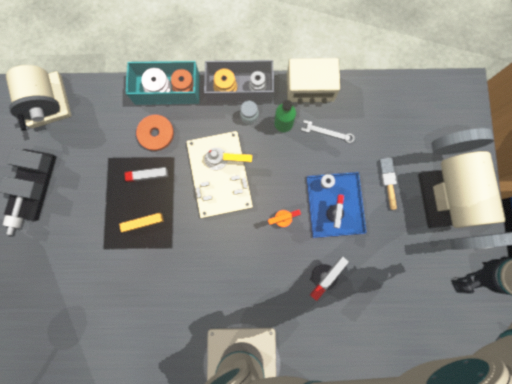

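View pics/wrist0.png

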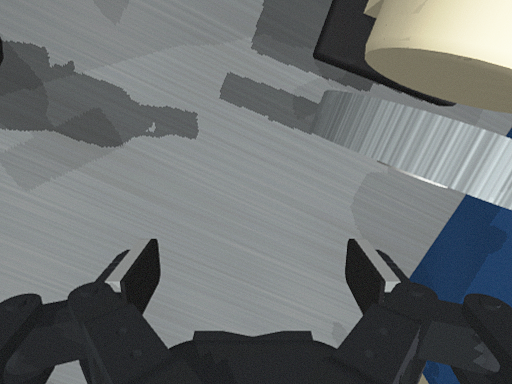

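```bash
cat >> h.py <<'E'
def load(f): return dict(np.load('pics/'+f+'.npz',allow_pickle=True))
def ray(c,u,v):
    d=np.array([(u-c['cx'])/c['fx'],-(v-c['cy'])/c['fy'],-1.0],float)
    return np.array(c['xyz'],float), R.from_euler('xyz',np.array(c['attitude'],float)).as_matrix()@d
def onz(c,u,v,z):
    o,d=ray(c,u,v); return o+d*(z-o[2])/d[2]
def proj(c,p):
    q=R.from_euler('xyz',np.array(c['attitude'],float)).as_matrix().T@(np.asarray(p,float)-np.array(c['xyz'],float))
    return np.array([c['cx']-c['fx']*q[0]/q[2], c['cy']+c['fy']*q[1]/q[2]],float)
def tri(c1,p1,c2,p2):
    o1,d1=ray(c1,*p1);o2,d2=ray(c2,*p2)
    A=np.stack([d1,-d2],1);s=np.linalg.lstsq(A,o2-o1,rcond=None)[0]
    a=o1+s[0]*d1;b=o2+s[1]*d2; return (a+b)/2, np.linalg.norm(a-b)
def dpt(c,u,v):
    o,d=ray(c,u,v); return o+d*float(c['d'][int(round(v)),int(round(u))])
def crop(f,x0,y0,x1,y1,k):
    im=load(f)['im'][y0:y1,x0:x1,::-1]
    cv2.imwrite(f'pics/{f}_c{x0}_{y0}.png',cv2.resize(im,None,fx=k,fy=k,interpolation=cv2.INTER_CUBIC))
E
python3 - <<'E'
from h import *
crop('top0',100,110,260,230,5)
crop('top0',260,160,380,310,4)
E
```

```text
(no output)
```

View pics/top0_c100_110.png

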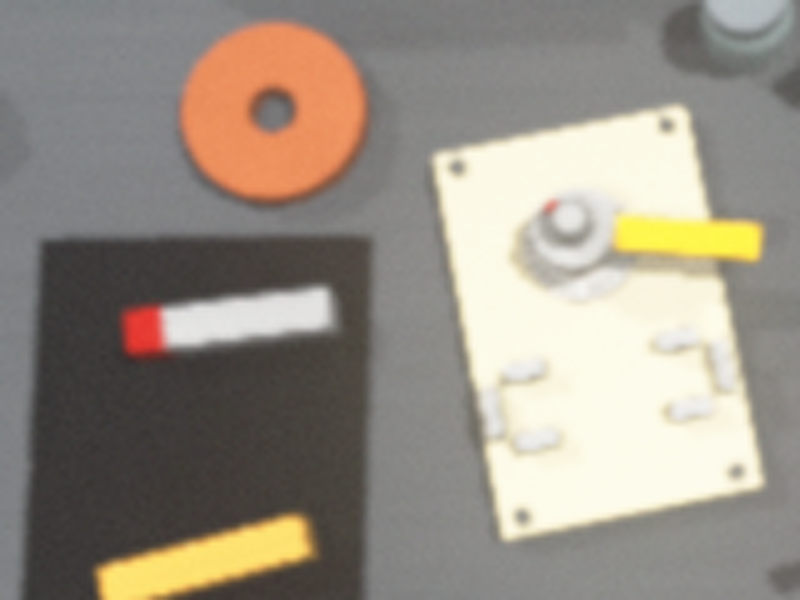

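View pics/top0_c260_160.png

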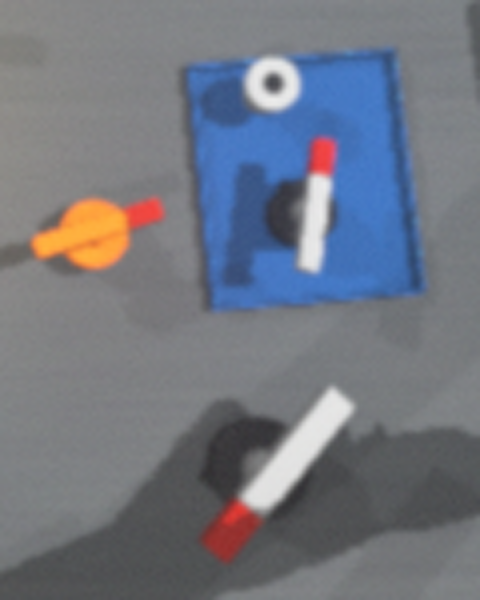

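```bash
cat > m.py <<'E'
from h import *
T=load('top0');S=load('scene0')
def masks(c,kind):
    h=cv2.cvtColor(c['im'],cv2.COLOR_RGB2HSV); H,s,v=[h[...,i].astype(int) for i in range(3)]
    if kind=='red': m=((H<8)|(H>172))&(s>150)&(v>90)
    if kind=='yellow': m=(H>20)&(H<33)&(s>120)&(v>120)
    if kind=='light': m=(s<45)&(v>165)
    if kind=='cream': m=(H>18)&(H<40)&(s>15)&(s<80)&(v>190)
    if kind=='blue': m=(H>100)&(H<118)&(s>120)
    return m.astype(np.uint8)
def cc(c,kind,amin=12):
    n,l,st,ce=cv2.connectedComponentsWithStats(masks(c,kind))
    for i in range(1,n):
        if st[i,4]>=amin: print(kind,st[i].tolist(),ce[i].round(1))
E
python3 - <<'E'
from m import *
for n,c in(('top',T),('scene',S)):
    print(n)
    for k in('red','yellow','light','cream','blue'): cc(c,k,10 if k=='red' else 40)
E
```

```text
top
red [124, 171, 8, 11, 67] [128.  175.9]
red [338, 195, 5, 8, 37] [340.1 198.6]
red [291, 210, 9, 7, 40] [295.3 212.9]
red [311, 285, 13, 15, 105] [317.2 292. ]
yellow [215, 70, 19, 18, 233] [223.9  78.1]
yellow [223, 154, 29, 8, 203] [237.6 157.2]
yellow [121, 214, 40, 17, 301] [140.2 222. ]
light [0, 0, 512, 116, 36887] [250.2  36.4]
light [142, 68, 28, 24, 544] [154.9  80.5]
light [249, 71, 16, 18, 165] [257.4  78.9]
light [241, 101, 16, 15, 182] [248.7 108.3]
light [31, 108, 10, 9, 81] [ 35.3 112.1]
light [302, 120, 53, 23, 323] [327.1 131.2]
light [464, 129, 26, 11, 214] [477.  133.6]
light [186, 131, 67, 87, 3879] [218.1 174.9]
light [459, 151, 45, 73, 2214] [481.2 186. ]
light [382, 158, 15, 27, 295] [388.1 172.1]
light [133, 168, 33, 11, 252] [149.1 173.1]
light [321, 174, 14, 14, 126] [327.5 180.3]
light [3, 197, 18, 38, 285] [ 12.2 217.7]
light [334, 204, 9, 24, 137] [338.3 215.2]
light [493, 234, 19, 12, 153] [502.6 239.7]
light [320, 257, 28, 30, 288] [334.3 272.1]
light [235, 329, 42, 49, 910] [264.3 349.6]
light [208, 330, 30, 48, 678] [218.  346.5]
light [496, 368, 
[... 1895 characters left out ...]
189. ]
cream [482, 180, 30, 41, 515] [501.3 195.8]
cream [471, 183, 11, 14, 85] [475.9 190.3]
cream [333, 238, 67, 67, 2710] [366.9 270.5]
cream [447, 243, 8, 14, 66] [450.5 249. ]
cream [417, 248, 35, 24, 307] [434.9 258.3]
cream [22, 273, 120, 102, 6948] [ 77.5 318.4]
cream [391, 291, 6, 11, 44] [393.4 296.9]
cream [399, 292, 11, 13, 72] [403.5 297.7]
cream [460, 318, 7, 12, 41] [463.3 322.8]
cream [471, 323, 9, 12, 41] [474.8 328.1]
cream [377, 331, 21, 18, 128] [385.5 338.6]
cream [452, 337, 10, 14, 67] [455.6 343.5]
cream [490, 340, 19, 16, 117] [498.7 348.8]
cream [360, 352, 35, 32, 592] [379.5 371.8]
cream [459, 380, 16, 4, 43] [467.2 382. ]
blue [160, 220, 94, 62, 2749] [205.8 251. ]
```

Run:
```python
from m import *
def rect(c,m,z,roi):
    mm=np.zeros_like(m);x0,y0,x1,y1=roi;mm[y0:y1,x0:x1]=m[y0:y1,x0:x1]
    v,u=np.nonzero(mm);P=np.array([onz(c,a,b,z)[:2] for a,b in zip(u,v)],np.float32)
    return cv2.minAreaRect(P)
r=masks(T,'red')|masks(T,'light')
print('blank',rect(T,r,31,(122,166,168,185)))
print('key',rect(T,r,96,(330,190,346,233)))
m=masks(T,'cream')|masks(T,'light')|masks(T,'yellow')
print('fix',rect(T,m,18,(185,128,254,219)))
print('tray',rect(T,masks(T,'blue'),10,(300,170,370,240)))
print('blank red tri',tri(T,(128,175.9),S,(334.9,136.3)))
print('key red tri',tri(T,(340.1,198.6),S,(207.7,224.3)))
print('keeper tri',tri(T,(237.6,157.2),S,(307.5,186.4)))
for n,(u,v) in dict(blank=(148,173),keytop=(338,215),rib=(210,151.5),tip=(214.4,154.5),arm=(237.6,157.2),collet=(322,181)).items(): print(n,dpt(T,u,v).round(1))
print('blank light tri',tri(T,(149.1,173.1),S,(329.4,146.2)), 'key',tri(T,(338.3,215.2),S,(194.2,213.4)))
```

```text
blank ((582.4647216796875, 305.15179443359375), (33.06415557861328, 132.165771484375), 4.728740692138672)
key ((449.3511657714844, -298.8089294433594), (17.10624885559082, 97.90171813964844), 79.51006317138672)
fix ((589.0223388671875, 54.963348388671875), (264.5097351074219, 201.45640563964844), 10.889209747314453)
tray ((480.91070556640625, -308.17138671875), (198.27239990234375, 169.99996948242188), 3.878484010696411)
blank red tri (array([581.59886611, 360.62007228,  30.65337267]), np.float64(6.792341301956146))
key red tri (array([ 489.14693285, -305.60370097,   86.12467198]), np.float64(3.0697807922502593))
keeper tri (array([631.21968722,   6.44324197,  54.76625894]), np.float64(4.141344345527683))
blank [586.4 293.7  34.4]
keytop [ 437.3 -295.9   95.2]
rib [643.1  90.3  77.1]
tip [631.4  75.7  84.4]
arm [627.7   5.   61.5]
collet [ 547.2 -257.8   63.7]
blank light tri (array([589.20935352, 293.33598197,  26.84897632]), np.float64(3.4954882680971875)) key (array([ 438.23525471, -296.13955309,   92.74106936]), np.float64(3.460803769131769))
```

Call:
arm_command(rot=[[0,0,-4],[0,0,-4],[0,0,-4],[0,0,-4],[0,0,-4]], slide=[[19,32,4],[19,32,4],[19,32,4],[19,32,4],[19,32,4]], gripper=[85,85,85,85,85])

```text
clock: 0.57
eef_pos: [359.6, -432.0, 247.6]
tool_rot: [3.133, 0.001, -1.521]
force: [1.4, -0.4, -1.8]
width: 85.4
```

Call:
arm_command(rot=[[0,0,-4],[0,0,-4],[0,0,-4],[0,0,-3],[0,0,0]], slide=[[19,32,4],[19,32,4],[19,32,4],[19,32,4],[0,0,0]], gripper=[85,85,85,85,85])

```text
clock: 0.98
eef_pos: [442.8, -288.1, 263.8]
tool_rot: [3.134, 0.008, -1.788]
force: [-0.3, 0.3, -0.2]
width: 85.0
```

Run:
```python
from h import *
s=telemetry.read_state();print(s['clock'],s['eef_pos'],np.degrees(s['tool_rot']),s['qd'].round(3))
snap('wrist','w1')
```

```text
0.9833 [ 442.82597502 -288.09245813  263.83765717] [ 179.55440885    0.47503223 -102.45282891] [ 0.038  0.004  0.07   0.012  0.05  -0.016  0.066]
```

View pics/w1.png

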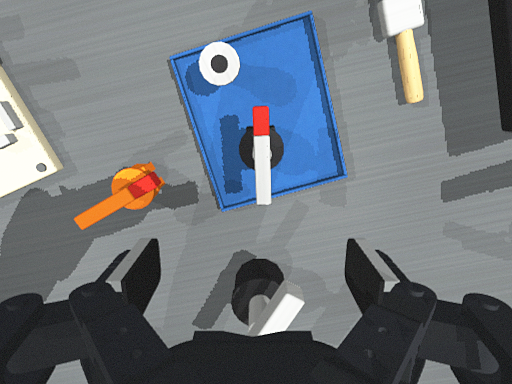

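```bash
cat >> m.py <<'E'
def rect(c,m,z,roi):
    mm=np.zeros_like(m);x0,y0,x1,y1=roi;mm[y0:y1,x0:x1]=m[y0:y1,x0:x1]
    n,l,st,_=cv2.connectedComponentsWithStats(mm); mm=(l==1+np.argmax(st[1:,4]))
    v,u=np.nonzero(mm);P=np.array([onz(c,a,b,z)[:2] for a,b in zip(u,v)],np.float32)
    return cv2.minAreaRect(P), (u.mean(),v.mean())
E
python3 - <<'E'
from m import *
W=load('w1')
m=masks(W,'red')|masks(W,'light')
print(rect(W,m,96,(245,95,280,212)))
print(rect(W,masks(W,'red'),96,(245,95,280,212)))
print('tray',rect(W,masks(W,'blue'),18,(160,5,355,215)))
print(onz(W,256,192,0),onz(W,256,192,96), W['xyz'])
print([proj(W,p).round() for p in [(449,-299,96),(442.8,-288,0)]])
o,d=ray(W,263,150);print(o+d*float(W['d'][150,263]))
E
```

```text
(((451.5078125, -298.0665588378906), (17.95760726928711, 99.1656723022461), 78.50354766845703), (np.float64(261.8762214983713), np.float64(154.24820846905538)))
(((486.6534729003906, -304.5995788574219), (15.638822555541992, 27.49353790283203), 77.57931518554688), (np.float64(260.6021276595745), np.float64(120.40425531914893)))
tray (((481.7476501464844, -306.4115905761719), (197.8351593017578, 168.55714416503906), 3.9154608249664307), (np.float64(265.3477506000102), np.float64(110.36470408006944)))
[ 388.38462709 -278.42625006    0.        ] [ 417.21502772 -284.46910532   96.        ] [ 510.13996684 -303.94618314  405.42317692]
[array([263., 159.]), array([254., 151.])]
[ 458.28614618 -300.51747782   95.66343536]
```

Call:
arm_command(rot=[[0,0,2.5],[0,0,2.5],[0,0,2.5],[0,0,2.5],[0,0,2.5]], slide=[[16,37,0],[16,37,0],[16,37,0],[16,37,0],[16,37,0]], gripper=[85,85,85,85,85])

```text
clock: 1.45
eef_pos: [514.0, -120.4, 263.6]
tool_rot: [3.131, -0.006, -1.584]
force: [0.5, -1.2, 0.6]
width: 84.9
```

Call:
arm_command(rot=[[0,0,2.5],[0,0,2.5],[0,0,2.5],[0,0,2.5],[0,0,0]], slide=[[16,37,0],[16,37,0],[16,37,0],[16,37,0],[0,0,0]], gripper=[85,85,85,85,85])

```text
clock: 1.87
eef_pos: [581.7, 37.9, 262.6]
tool_rot: [3.133, -0.004, -1.394]
force: [0.1, 0.9, -0.0]
width: 84.8
```

Run:
```python
from h import *
s=telemetry.read_state();print(s['clock'],s['eef_pos'],np.degrees(s['tool_rot']),s['qd'].round(3))
snap('wrist','w2')
```

```text
1.8667 [581.6674866   37.94152358 262.63364538] [179.4964132  -0.2100623 -79.8760373] [ 0.051 -0.017  0.084  0.057  0.049  0.022  0.029]
```

View pics/w2.png

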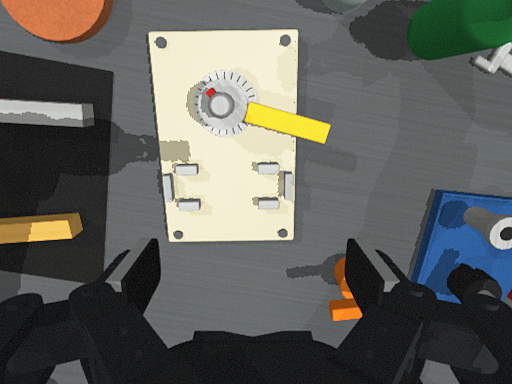

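Run:
```python
from m import *
crop('w2',145,20,345,250,3)
W=load('w2'); 
h=cv2.cvtColor(W['im'],cv2.COLOR_RGB2HSV); H,s,v=[h[...,i].astype(int) for i in range(3)]
m=((v>150)&(H<45)).astype(np.uint8); m[:25]=0;m[245:]=0;m[:,:140]=0;m[:,300:]=0
m2=m.copy()
cs,_=cv2.findContours(m,cv2.RETR_EXTERNAL,cv2.CHAIN_APPROX_NONE);c=max(cs,key=cv2.contourArea)
c=cv2.convexHull(c);a=cv2.approxPolyDP(c,6,True)[:,0];print(a)
P=np.array([onz(W,*p,18)[:2] for p in a]);print(P.round(1),P.mean(0))
r=cv2.minAreaRect(np.array([onz(W,*p[0],18)[:2] for p in c],np.float32));print(r)
print('rib',rect(W,masks(W,'red'),77,(195,80,225,105)))
for u,v in((211,92),(221,104),(290,120),(187,168),(187,203),(268,168),(268,202),(168,187),(288,185)): 
    o,d=ray(W,u,v);print((u,v),(o+d*float(W['d'][v,u])).round(1))
```

```text
[[296  29]
 [292 239]
 [169 241]
 [148  33]]
[[729.3  14.8]
 [477.3 -34.9]
 [445.4 127.9]
 [696.1 177.1]] [587.01261121  71.24581655]
((587.6702270507812, 68.50782775878906), (258.29754638671875, 172.46151733398438), 11.007338523864746)
rib (((646.3411865234375, 92.39820861816406), (5.946815013885498, 7.996067047119141), 46.85228729248047), (np.float64(210.24489795918367), np.float64(91.91836734693878)))
(211, 92) [646.5  91.6  77.9]
(221, 104) [637.2  79.3  86.9]
(290, 120) [632.8   6.4  62.4]
(187, 168) [554.2 113.1  34.6]
(187, 203) [509.6 108.   33.9]
(268, 168) [571.3  17.   34.5]
(268, 202) [528.7   8.8  34.2]
(168, 187) [525.9 133.6  33.1]
(288, 185) [554.5 -11.2  34. ]
```

View pics/w2_c145_20.png

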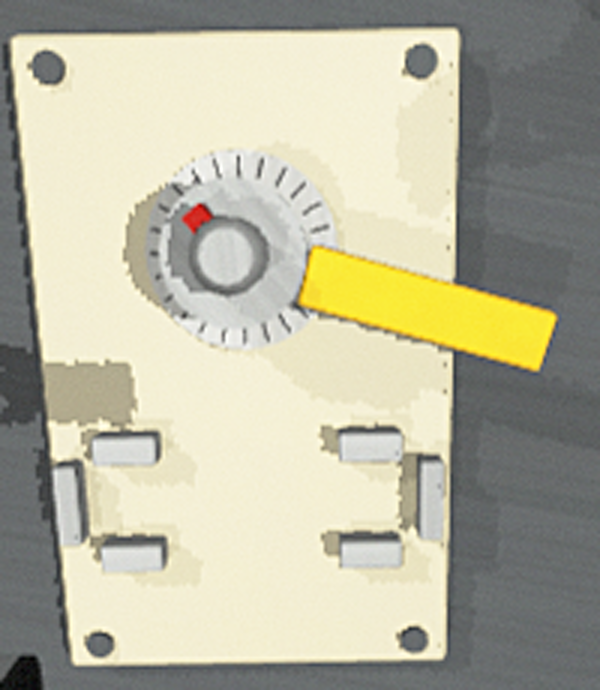

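Call:
arm_command(rot=[[0,0,7],[0,0,7],[0,0,7],[0,0,7],[0,0,7]], slide=[[0,24,-5],[0,24,-5],[0,24,-5],[0,24,-5],[0,24,-5]], gripper=[85,85,85,85,85])

```text
clock: 2.33
eef_pos: [582.0, 137.9, 236.1]
tool_rot: [3.125, -0.019, -0.79]
force: [0.3, -0.8, -0.4]
width: 85.0
```

Run:
```python
from h import *
s=telemetry.read_state();print(s['clock'],s['eef_pos'],np.degrees(s['tool_rot']),s['qd'].round(3))
snap('wrist','w3')
```

```text
2.3333 [581.96132853 137.89456645 236.14414717] [179.06355884  -1.08570218 -45.23688855] [-0.195  0.159 -0.399 -0.082  0.3   -0.064  0.784]
```

Call:
arm_command(rot=[[0,0,7],[0,0,7],[0,0,7],[0,0,7],[0,0,7]], slide=[[0,24,-5],[0,24,-5],[0,24,-5],[0,24,-5],[0,24,-5]], gripper=[85,85,85,85,85])

```text
clock: 2.8
eef_pos: [584.1, 251.0, 208.2]
tool_rot: [3.117, -0.02, -0.174]
force: [0.5, -0.4, 0.1]
width: 85.1
```

Call:
arm_command(rot=[[0,0,6],[0,0,6],[0,0,5],[0,0,0]], slide=[[0,20,-5],[0,20,-5],[0,20,-5],[0,0,0]], gripper=[85,85,85,85])

```text
clock: 3.13
eef_pos: [585.4, 309.0, 189.8]
tool_rot: [3.115, -0.017, 0.137]
force: [-1.5, 1.2, 0.5]
width: 84.9
```

Run:
```python
from h import *
s=telemetry.read_state();print(s['clock'],s['eef_pos'],np.degrees(s['tool_rot']),s['qd'].round(3))
snap('wrist','w4')
```

```text
3.1333 [585.39920572 309.00405922 189.83518316] [178.48151179  -0.99771671   7.86616674] [ 0.049 -0.015  0.053  0.027  0.01   0.025 -0.021]
```

View pics/w3.png

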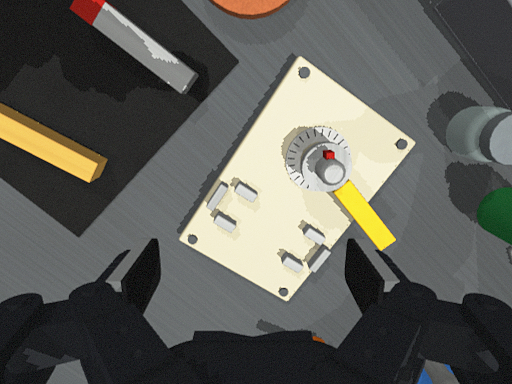

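View pics/w4.png

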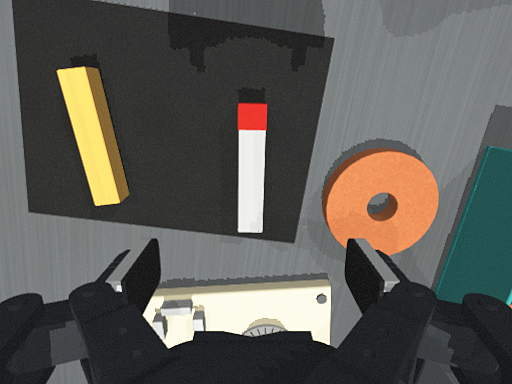

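Run:
```python
from m import *
W=load('w4');W3=load('w3');W2=load('w2')
m=masks(W,'red')|masks(W,'light')
print('top rect z31',rect(W,m,31,(225,95,275,240)))
print('red',rect(W,masks(W,'red'),31,(225,95,275,240)))
o,d=ray(W,252,165);print('depth mid',o+d*float(W['d'][165,252]))
crop('w4',220,90,290,245,4);crop('w3',150,40,220,110,6)
# fixture w2<->w3 : holes, tips
for n,a,b in(('hole+x+y',(160.5,42.5),(304,73)),('hole+x-y',(285,40.5),(402,144.5)),('hole-x+y',(178,234),(192.5,239.5)),('hole-x-y',(283,233),(283.5,292)),('tip',(221,104.5),(333,172)),('rib',(210.3,92),(328.5,155))):
    print(n,*tri(W2,a,W3,b))
```

```text
top rect z31 (((585.4049072265625, 306.55621337890625), (27.6458797454834, 130.43771362304688), 6.287120342254639), (np.float64(251.11189843519338), np.float64(165.4278122232064)))
red (((579.610107421875, 359.15283203125), (27.6458797454834, 24.60797691345215), 6.287120342254639), (np.float64(251.96946564885496), np.float64(115.99363867684478)))
depth mid [586.17662137 313.2300259   31.49355706]
hole+x+y [688.40732239 161.61025711  20.85532237] 0.22291046023715677
hole+x-y [715.19962557  24.81587798  21.63311606] 0.47089252072568144
hole-x+y [458.92582532 116.61826017  20.9737509 ] 0.6015233934540292
hole-x-y [484.30791002 -20.97756235  19.08578792] 0.11913435276438832
tip [636.7246057   79.65076102  81.97614943] 0.40571628147083866
rib [645.83393695  92.73147224  73.3723981 ] 0.9943925763730179
```

View pics/w4_c220_90.png

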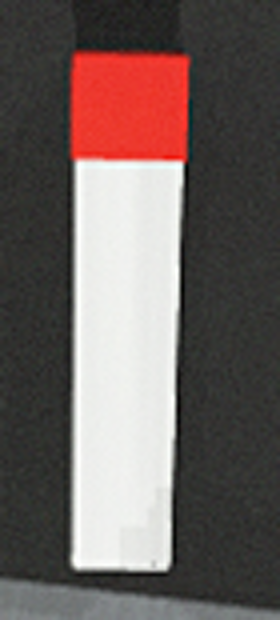

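View pics/w3_c150_40.png

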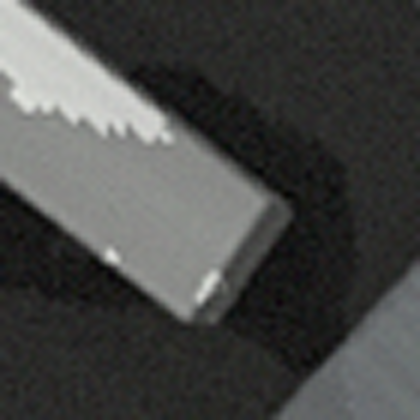

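Run:
```python
from m import *
W=load('w4');W3=load('w3');W2=load('w2')
print(tri(W3,(194.7,72),W,(262.5,232.5)),tri(W3,(182,91.3),W,(238.7,232)))
print(onz(W,262.5,232.5,31),onz(W,238.7,232,31),onz(W,238.5,103.5,31),onz(W,267,104,31))
print(onz(W2,221,104.5,88),onz(W3,333,172,88),onz(W2,210.3,92,78),onz(W3,328.5,155,78))
```

```text
(array([607.1554556 , 243.35909764,  31.68898966]), np.float64(0.5979552764697845)) (array([582.95183545, 240.20301368,  30.26401385]), np.float64(1.4998566459751843))
[606.95040024 242.95263215  31.        ] [582.20798223 240.32218593  31.        ] [565.96326089 368.92430469  31.        ] [592.05799251 372.05632501  31.        ]
[636.77280768  79.09427701  88.        ] [636.77889786  81.94717431  88.        ] [646.37573688  92.22017533  78.        ] [645.10381506  94.15792456  78.        ]
```

```bash
cat > go.py <<'E'
import sys
from h import *
x,y,z,yaw=map(float,sys.argv[1:5])
s=telemetry.read_state()
Rc=R.from_euler('xyz',s['tool_rot']); Rd=R.from_euler('xyz',[180,0,yaw],degrees=True)
print('t',round(s['clock'],2),'pos',s['eef_pos'].round(1),'rpy',np.degrees(s['tool_rot']).round(2),'w',round(s['width'],1),'F',s['force'].round(1),'T',s['torque'].round(2))
print('slide',(np.array([x,y,z])-s['eef_pos']).round(1),'rot',np.degrees((Rd*Rc.inv()).as_rotvec()).round(2))
E
python3 go.py 586.8 306 7 6.7
```

```text
t 3.18 pos [586.3 305.8 190. ] rpy [178.31  -1.     7.56] w 84.7 F [ 0.1 -0.1 -0.2] T [-0.03  0.06  0.02]
slide [   0.5    0.2 -183. ] rot [ 1.55  1.2  -0.84]
```

Call:
arm_command(rot=[[1.5,1.2,-0.8],[0,0,0],[0,0,0],[0,0,0],[0,0,0]], slide=[[0,0,-30],[0,0,-30],[0,0,-30],[0,0,-30],[0,0,0]], gripper=[50,50,50,50,50])

```text
clock: 3.6
eef_pos: [593.4, 291.1, 68.9]
tool_rot: [3.133, -0.007, 0.096]
force: [-1.5, -0.5, -0.0]
width: 50.0
```

```bash
python3 go.py 586.8 306 7 6.7;python3 - <<'E'
from h import *
snap('wrist','w5')
E
python3 go.py 586.8 306 7 6.7
```

```text
t 3.6 pos [593.4 291.1  68.9] rpy [179.53  -0.43   5.49] w 50.0 F [-1.5 -0.5 -0. ] T [-0.06  0.1   0.03]
slide [ -6.6  14.9 -61.9] rot [0.42 0.47 1.21]
t 3.65 pos [595.2 291.3  71.6] rpy [179.57  -0.63   5.46] w 49.5 F [-0.2 -0.8 -0.6] T [-0.09 -0.04 -0.02]
slide [ -8.4  14.7 -64.6] rot [0.36 0.67 1.25]
```

View pics/w5.png

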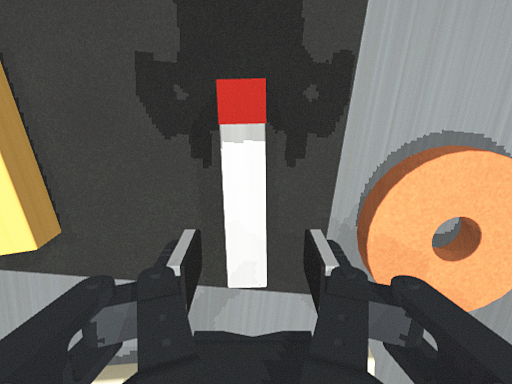

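Run:
```python
from m import *
W=load('w5')
m=masks(W,'red')|masks(W,'light')
print('top rect z31',rect(W,m,31,(205,70,280,292)))
print('xyz',W['xyz'],np.degrees(W['attitude'].astype(float)))
for k in((218,80),(265.5,78.5),(228.5,287.5),(266.5,286.5)): print(onz(W,*k,31))
```

```text
top rect z31 (((586.5518188476562, 306.270263671875), (27.161230087280273, 129.91812133789062), 7.338746070861816), (np.float64(243.64308575212448), np.float64(178.31751462311004)))
xyz [584.4379255  361.64768691 210.43647223] [-16.26850595  -0.41756298   5.48704365]
[566.46609485 368.54917921  31.        ]
[591.97907001 371.78072766  31.        ]
[581.72570572 240.49970117  31.        ]
[606.49499144 243.51348851  31.        ]
```

Blank centre confirmed at (586.6, 306.2), yaw about 6.9°. Correct laterally, then descend.

Call:
arm_command(rot=[[0.4,0.6,1.3],[0,0,0],[0,0,0]], slide=[[-8,15,-10],[0,0,-10],[0,0,0]], gripper=[50,50,50])

```text
clock: 3.9
eef_pos: [590.8, 305.5, 55.0]
tool_rot: [-3.14, -0.007, 0.114]
force: [-0.6, 0.0, -0.4]
width: 50.0
```

```bash
python3 go.py 586.6 306.2 7 6.9
```

```text
t 3.9 pos [590.8 305.5  55. ] rpy [-179.89   -0.41    6.53] w 50.0 F [-0.6  0.  -0.4] T [ 0.02 -0.03  0.01]
slide [ -4.2   0.7 -48. ] rot [-0.16  0.4   0.37]
```

Call:
arm_command(rot=[[0,0.4,0.3],[0,0,0],[0,0,0],[0,0,0]], slide=[[-4,1,-15],[0,0,-15],[0,0,-8],[0,0,0]], gripper=[50,50,50,50])

```text
clock: 4.23
eef_pos: [588.3, 309.5, 18.3]
tool_rot: [-3.135, -0.006, 0.121]
force: [-0.1, 0.4, -1.1]
width: 49.9
```

```bash
python3 go.py 586.6 306.2 7 6.9
```

```text
t 4.23 pos [588.3 309.5  18.3] rpy [-179.63   -0.36    6.94] w 49.9 F [-0.1  0.4 -1.1] T [ 0.01 -0.    0.01]
slide [ -1.7  -3.3 -11.3] rot [-0.41  0.31 -0.04]
```

Call:
arm_command(rot=[[-0.4,0.3,0],[0,0,0],[0,0,0]], slide=[[-2,-3,-8],[0,0,-2],[0,0,0]], gripper=[50,50,50])

```text
clock: 4.48
eef_pos: [586.2, 306.8, 7.9]
tool_rot: [-3.142, -0.0, 0.122]
force: [-0.3, 0.0, 0.6]
width: 50.0
```

```bash
python3 go.py 586.6 306.2 7 6.9
```

```text
t 4.48 pos [586.2 306.8   7.9] rpy [-1.80e+02 -2.00e-02  6.98e+00] w 50.0 F [-0.3  0.   0.6] T [-0.   -0.02  0.02]
slide [ 0.4 -0.6 -0.9] rot [-0.    0.02 -0.08]
```

Call:
arm_command(rot=[[0,0,0],[0,0,0],[0,0,0],[0,0,0],[0,0,0]], slide=[[0,0,0],[0,0,0],[0,0,0],[0,0,0],[0,0,0]], gripper=[15,15,15,15,15])

```text
clock: 4.9
eef_pos: [586.9, 306.9, 8.5]
tool_rot: [-3.141, -0.002, 0.122]
force: [-0.5, 0.8, -2.6]
width: 24.6
```

Call:
arm_command(rot=[[0,0,0],[0,0,0],[0,0,0],[0,0,0],[0,0,0]], slide=[[0,0,0],[0,0,5],[0,0,20],[0,0,25],[0,0,25]], gripper=[15,15,15,15,15])

```text
clock: 5.32
eef_pos: [579.6, 302.2, 77.3]
tool_rot: [3.134, 0.016, 0.122]
force: [0.9, 0.4, -5.7]
width: 25.0
```

```bash
python3 go.py 537.8 61.2 130 11.2
```

```text
t 5.32 pos [579.6 302.2  77.3] rpy [179.56   0.94   7.01] w 25.0 F [ 0.9  0.4 -5.7] T [ 0.07 -0.06 -0.06]
slide [ -41.8 -241.    52.7] rot [ 0.58 -0.86  4.18]
```

Call:
arm_command(rot=[[0.6,-0.8,1],[0,0,1],[0,0,1],[0,0,1],[0,0,0]], slide=[[-5,-25,15],[-7,-36,15],[-7,-36,15],[-7,-36,8],[-7,-36,0]], gripper=[15,15,15,15,15])

```text
clock: 5.73
eef_pos: [544.6, 143.5, 137.8]
tool_rot: [-3.128, -0.01, 0.213]
force: [2.1, -0.1, -5.5]
width: 24.7
```

```bash
python3 go.py 537.8 61.2 130 11.2
```

```text
t 5.73 pos [544.6 143.5 137.8] rpy [-179.2    -0.55   12.2 ] w 24.7 F [ 2.1 -0.1 -5.5] T [-0.1  -0.07  0.02]
slide [ -6.8 -82.3  -7.8] rot [-0.9   0.37 -1.  ]
```

Call:
arm_command(rot=[[-0.9,0.4,-1],[0,0,0],[0,0,0],[0,0,0]], slide=[[-2,-32,-2],[-3,-32,-2],[-2,-16,-2],[0,0,0]], gripper=[15,15,15,15])

```text
clock: 6.07
eef_pos: [531.9, 46.4, 132.5]
tool_rot: [3.132, 0.009, 0.183]
force: [-0.7, -1.0, -5.0]
width: 25.1
```

```bash
python3 go.py 537.8 61.2 130 11.2;python3 - <<'E'
from h import *
snap('wrist','w6')
E
python3 go.py 537.8 61.2 130 11.2
```

```text
t 6.07 pos [531.9  46.4 132.5] rpy [179.42   0.53  10.48] w 25.1 F [-0.7 -1.  -5. ] T [ 0.05  0.04 -0.02]
slide [ 5.9 14.8 -2.5] rot [ 0.67 -0.41  0.72]
t 6.12 pos [532.1  47.8 132.6] rpy [179.46   0.51  10.53] w 24.7 F [-0.8 -0.7 -4.6] T [-0.11  0.05  0.03]
slide [ 5.7 13.4 -2.6] rot [ 0.62 -0.4   0.67]
```

View pics/w6.png

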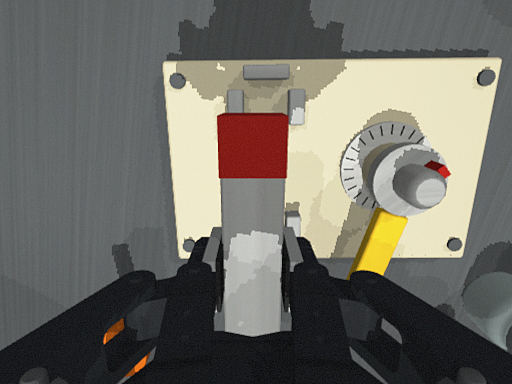

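Run:
```python
from m import *
W=load('w6')
P=[onz(W,*k,18) for k in((177.5,80.5),(486,77),(189,244.5),(454.5,243.5))]
for p in P: print(p.round(1))
c=np.mean(P,0);dx=(P[1]-P[0]+P[3]-P[2]);a=np.arctan2(dx[1],dx[0]);print(c,np.degrees(a), c[:2]-50*np.array([np.cos(a),np.sin(a)]), c[:2]+50*np.array([np.cos(a),np.sin(a)]))
zt=132.5+22.5
for k in((218.5,115),(288,114.5)): print(onz(W,*k,zt))
print(onz(W,428,191,88))
```

```text
[457.8 117.   18. ]
[690.2 162.4  18. ]
[484.1 -20.3  18. ]
[717.   24.9  18. ]
[587.27107727  70.99081614  18.        ] 11.02526077186223 [538.1939291   61.42872813] [636.34822545  80.55290414]
[506.99470341 107.53198695 155.        ]
[532.23571412 112.39682582 155.        ]
[634.1606517  80.7601319  88.       ]
```

Call:
arm_command(rot=[[0.6,-0.4,0.6],[0,0,0],[0,0,0],[0,0,0]], slide=[[6,14,-10],[0,0,-22],[0,0,-22],[0,0,0]], gripper=[15,15,15,15])

```text
clock: 6.45
eef_pos: [541.3, 70.5, 77.9]
tool_rot: [-3.135, -0.009, 0.199]
force: [-1.3, -0.5, -6.2]
width: 24.5
```

```bash
python3 go.py 538 62 24 11.1
```

```text
t 6.45 pos [541.3  70.5  77.9] rpy [-179.63   -0.52   11.43] w 24.5 F [-1.3 -0.5 -6.2] T [-0.06  0.15 -0.02]
slide [ -3.3  -8.5 -53.9] rot [-0.46  0.44 -0.33]
```

Call:
arm_command(rot=[[-0.4,0.4,-0.3],[0,0,0],[0,0,0]], slide=[[-2.5,-7,-10],[0,0,-10],[0,0,0]], gripper=[15,15,15])

```text
clock: 6.7
eef_pos: [539.3, 69.3, 56.4]
tool_rot: [-3.137, -0.002, 0.201]
force: [0.7, 0.0, -5.4]
width: 25.1
```

```bash
python3 go.py 538 62 24 11.1
```

```text
t 6.7 pos [539.3  69.3  56.4] rpy [-1.7976e+02 -1.0000e-01  1.1520e+01] w 25.1 F [ 0.7  0.  -5.4] T [ 0.05 -0.01  0.03]
slide [ -1.3  -7.3 -32.4] rot [-0.26  0.05 -0.42]
```

Call:
arm_command(rot=[[-0.2,0,-0.3],[0,0,0],[0,0,0]], slide=[[-1.5,-7,-3],[0,0,0],[0,0,0]], gripper=[15,15,15])

```text
clock: 6.95
eef_pos: [538.4, 62.9, 53.7]
tool_rot: [-3.141, -0.002, 0.197]
force: [0.1, 0.2, -5.6]
width: 25.1
```

```bash
python3 go.py 538 62 24 11.1
python3 - <<'E'
from h import *
snap('wrist','w7')
E
python3 go.py 538 62 24 11.1
```

```text
t 6.95 pos [538.4  62.9  53.7] rpy [-1.7995e+02 -1.4000e-01  1.1270e+01] w 25.1 F [ 0.1  0.2 -5.6] T [ 0.03 -0.01 -0.01]
slide [ -0.4  -0.9 -29.7] rot [-0.08  0.13 -0.17]
t 7.0 pos [538.2  62.4  53.7] rpy [-1.7998e+02 -1.1000e-01  1.1240e+01] w 24.7 F [-0.3  0.  -5. ] T [-0.04  0.01 -0.01]
slide [ -0.2  -0.4 -29.7] rot [-0.04  0.11 -0.14]
```

View pics/w7.png

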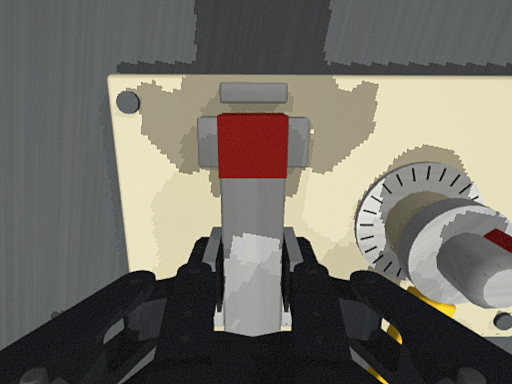

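Call:
arm_command(rot=[[0,0,0],[0,0,0],[0,0,0]], slide=[[0,-0.5,-10],[0,0,-6],[0,0,0]], gripper=[15,15,15])

```text
clock: 7.25
eef_pos: [539.7, 61.5, 37.9]
tool_rot: [-3.141, -0.006, 0.195]
force: [-1.1, 0.5, -5.0]
width: 24.6
```

```bash
python3 go.py 538 62 24 11.1
```

```text
t 7.25 pos [539.7  61.5  37.9] rpy [-179.99   -0.32   11.17] w 24.6 F [-1.1  0.5 -5. ] T [0.02 0.04 0.03]
slide [ -1.7   0.5 -13.9] rot [-0.07  0.31 -0.07]
```

Call:
arm_command(rot=[[0,0.3,0],[0,0,0],[0,0,0]], slide=[[-1.5,0.5,-8],[0,0,-4],[0,0,0]], gripper=[15,15,15])

```text
clock: 7.5
eef_pos: [538.0, 62.0, 24.2]
tool_rot: [-3.14, 0.0, 0.195]
force: [-0.6, 0.2, -5.2]
width: 24.7
```

```bash
python3 go.py 538 62 24 11.1
```

```text
t 7.5 pos [538.   62.   24.2] rpy [-1.7992e+02  2.0000e-02  1.1160e+01] w 24.7 F [-0.6  0.2 -5.2] T [ 0.    0.04 -0.05]
slide [-0.   0.  -0.2] rot [-0.07 -0.03 -0.06]
```

Call:
arm_command(rot=[[0,0,0],[0,0,0]], slide=[[0,0,-1],[0,0,0]], gripper=[15,15])

```text
clock: 7.67
eef_pos: [538.0, 62.1, 23.6]
tool_rot: [-3.141, 0.001, 0.195]
force: [0.5, -0.1, -4.9]
width: 24.8
```

Call:
arm_command(rot=[[0,0,0],[0,0,0]], slide=[[0,0,-1],[0,0,0]], gripper=[15,15])

```text
clock: 7.83
eef_pos: [538.3, 62.2, 23.8]
tool_rot: [-3.141, -0.0, 0.195]
force: [-0.3, 0.2, -6.2]
width: 24.8
```

Call:
arm_command(rot=[[0,0,0],[0,0,0]], slide=[[0,0,-2],[0,0,0]], gripper=[15,15])

```text
clock: 8.0
eef_pos: [538.8, 62.4, 24.0]
tool_rot: [3.141, -0.002, 0.195]
force: [0.0, -0.6, -5.5]
width: 24.9
```

Run:
```python
from h import *
snap('wrist','w8');snap('scene','s8')
crop('s8',240,140,370,220,6)
s=telemetry.read_state();print(s)
```

```text
{'clock': 8.1, 'qpos': array([ 0.00318386,  0.8059261 , -0.26203551,  1.96092142,  0.46441403,
        0.43091929, -0.4119668 ]), 'qd': array([ 0.00073597,  0.01377384,  0.00229648,  0.00235132,  0.00096315,
       -0.00245089,  0.00096564]), 'tau': array([ 7.80005328e-03, -5.68842101e+01, -3.46299671e+00, -9.36568379e+00,
        2.44816161e-03,  6.62830635e-02, -1.13625745e-03]), 'eef_pos': array([538.93231419,  62.46893074,  23.51158178]), 'tool_rot': array([ 3.14136315e+00, -2.07649795e-03,  1.95214850e-01]), 'force': array([-0.73122257, -0.14743363, -5.98548293]), 'torque': array([ 0.04747884, -0.00884573, -0.01002566]), 'width': 25.18156815291962}
```

View pics/w8.png

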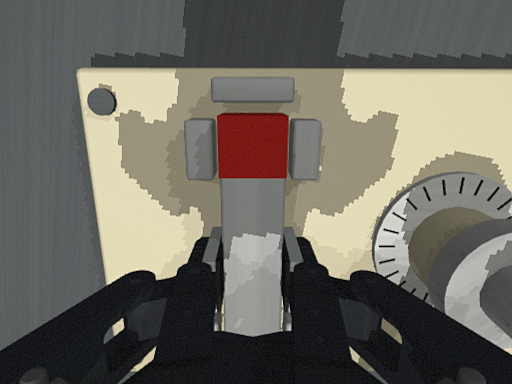

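View pics/s8_c240_140.png

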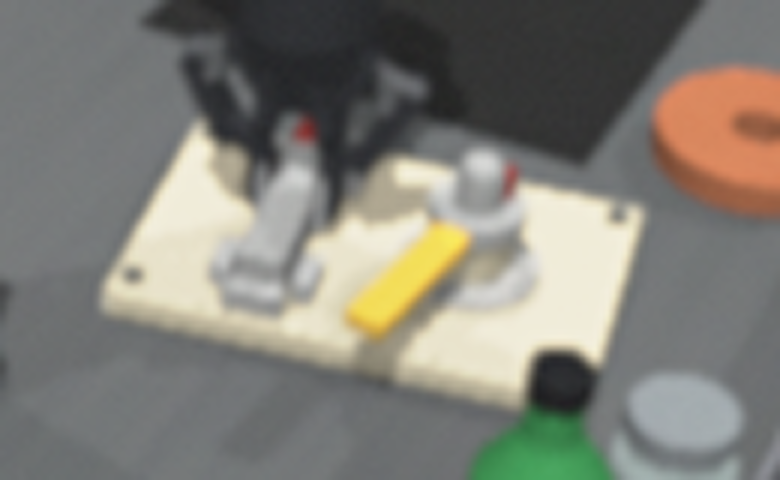

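Call:
arm_command(rot=[[0,0,0]], slide=[[-0.5,0,-3]], gripper=[15])

```text
clock: 8.18
eef_pos: [538.9, 62.5, 23.3]
tool_rot: [3.14, -0.003, 0.195]
force: [-11.4, -1.7, 61.8]
width: 25.0
```

Call:
arm_command(rot=[[0,0,0],[0,0,0],[0,0,0],[0,0,0],[0,0,0]], slide=[[0,0,0.5],[0,0,0],[0,0,0],[0,0,0],[0,0,0]], gripper=[15,15,50,50,50])

```text
clock: 8.6
eef_pos: [540.9, 63.0, 25.1]
tool_rot: [3.14, -0.008, 0.195]
force: [-0.5, -0.1, -0.1]
width: 50.1
```

Call:
arm_command(rot=[[0,0,0],[0,0,0],[0,0,0],[0,0,0],[0,0,0]], slide=[[0,0,0],[0,0,20],[0,0,30],[0,0,35],[0,0,35]], gripper=[50,50,50,50,50])

```text
clock: 9.02
eef_pos: [535.0, 62.3, 140.7]
tool_rot: [3.141, 0.009, 0.196]
force: [1.3, 0.6, 0.3]
width: 50.4
```

```bash
python3 go.py 451.5 -298 230 -101.5;python3 - <<'E'
from h import *
snap('wrist','w9')
E
```

```text
t 9.02 pos [535.   62.3 140.7] rpy [179.99   0.52  11.25] w 50.4 F [1.3 0.6 0.3] T [-0.04 -0.09  0.03]
slide [ -83.5 -360.3   89.3] rot [  -0.43   -0.45 -112.75]
```

View pics/w9.png

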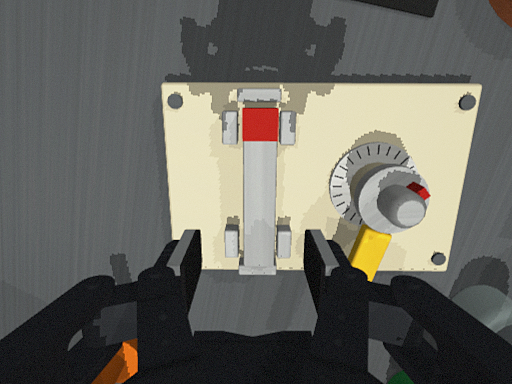

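Run:
```python
from m import *
W=load('w9')
for u,v in((260,118),(247,150),(260,150),(272,150),(260,200),(249,240),(260,255),(230,125),(288,125),(404,205),(211,200)):
    o,d=ray(W,u,v);print((u,v),(o+d*float(np.median(W['d'][v-1:v+2,u-1:u+2]))).round(1))
P=[onz(W,*k,46) for k in((244,109.5),(278,109),(244.5,265),(275,265))];print(np.mean(P,0),np.round(P,1))
```

```text
(260, 118) [527.6 118.6  46. ]
(247, 150) [522.7  93.3  45.3]
(260, 150) [532.4  95.3  45.7]
(272, 150) [541.4  97.   45.2]
(260, 200) [540.5  56.1  45.3]
(249, 240) [538.6  20.5  45.8]
(260, 255) [550.3   8.6  45.1]
(230, 125) [506.  108.1  33.7]
(288, 125) [550.4 117.   33.8]
(404, 205) [630.   84.7  87.7]
(211, 200) [500.   38.8  17.6]
[539.45971695  62.38138986  46.        ] [[514.9 122.3  46. ]
 [539.2 127.5  46. ]
 [539.3  -2.7  46. ]
 [564.4   2.5  46. ]]
```

Call:
arm_command(rot=[[0,0,-7],[0,0,-7],[0,0,-7],[0,0,-7],[0,0,-7]], slide=[[0,0,30],[-5,-22,25],[-6,-24,12],[-6,-24,0],[-6,-24,0]], gripper=[50,50,50,50,50])

```text
clock: 9.48
eef_pos: [519.7, -25.9, 221.0]
tool_rot: [-3.131, -0.013, -0.426]
force: [0.1, -0.4, -0.4]
width: 49.8
```

Call:
arm_command(rot=[[0,0,-7],[0,0,-7],[0,0,-7],[0,0,-7],[0,0,-7]], slide=[[-6,-24,0],[-6,-24,0],[-6,-24,0],[-6,-24,0],[-6,-24,0]], gripper=[50,50,50,50,50])

```text
clock: 9.9
eef_pos: [488.8, -151.6, 221.9]
tool_rot: [-3.128, -0.017, -1.051]
force: [0.4, 0.1, -0.0]
width: 50.1
```

```bash
python3 go.py 451.5 -298 200 -101.5
```

```text
t 9.9 pos [ 488.8 -151.6  221.9] rpy [-179.24   -0.97  -60.24] w 50.1 F [ 0.4  0.1 -0. ] T [-0.03 -0.01 -0.01]
slide [ -37.3 -146.4  -21.9] rot [  0.85   0.92 -41.26]
```

Call:
arm_command(rot=[[0.8,0.9,-7],[0,0,-7],[0,0,-7],[0,0,-7],[0,0,-7]], slide=[[-5,-22,0],[-6,-26,0],[-7,-26,-4],[-7,-26,-4],[-6,-26,-4]], gripper=[50,50,50,50,50])

```text
clock: 10.32
eef_pos: [456.7, -283.4, 209.7]
tool_rot: [-3.134, 0.001, -1.675]
force: [0.5, 0.6, 0.0]
width: 50.0
```

Call:
arm_command(rot=[[0,0,-3.5],[0,0,0]], slide=[[-2,-8,0],[0,0,0]], gripper=[50,50])

```text
clock: 10.48
eef_pos: [451.4, -298.9, 208.5]
tool_rot: [-3.135, -0.004, -1.753]
force: [-0.1, 1.2, 0.0]
width: 50.0
```

```bash
python3 go.py 451.5 -298 200 -101.5;python3 - <<'E'
from m import *
snap('wrist','w10')
E
python3 go.py 451.5 -298 200 -101.5
```

```text
t 10.48 pos [ 451.4 -298.9  208.5] rpy [-179.63   -0.25 -100.43] w 50.0 F [-0.1  1.2  0. ] T [-0.    0.01  0.  ]
slide [ 0.1  0.9 -8.5] rot [ 0.31  0.32 -1.07]
t 10.53 pos [ 451.4 -298.1  208.4] rpy [-179.66   -0.23 -100.24] w 49.7 F [-1.  -0.9  0.2] T [-0.05 -0.04  0.02]
slide [ 0.1  0.1 -8.4] rot [ 0.29  0.29 -1.26]
```

View pics/w10.png

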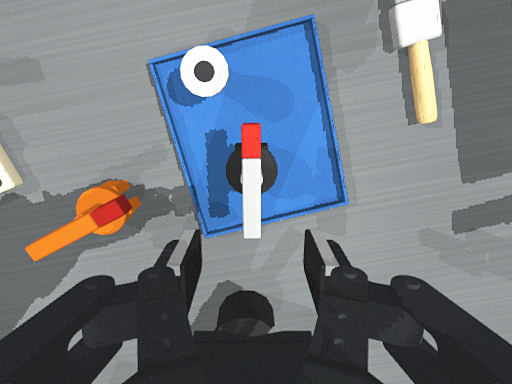

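Run:
```python
from m import *
W=load('w10');W1=load('w1')
m=masks(W,'red')|masks(W,'light')
print(rect(W,m,96,(238,118,266,242)))
o,d=ray(W,252,170)
for k in((243,123.5),(260.5,123.5),(244,238),(260.5,238)): print(onz(W,*k,96).round(1))
print(tri(W1,(260.6,120.4),W,rect(W,masks(W,'red'),96,(238,118,266,165))[1]))
print(tri(W1,(264,203.5),W,(252.3,237.5)),tri(W1,(261,107.5),W,(251.5,124)))
crop('w10',220,110,290,250,4)
```

```text
(((451.8793640136719, -298.3105773925781), (17.623437881469727, 99.67497253417969), 79.47827911376953), (np.float64(251.27557216254087), np.float64(179.79402148528726)))
[ 501.7 -300.6   96. ]
[ 499.2 -314.4   96. ]
[ 404.1 -282.7   96. ]
[ 401.4 -297.1   96. ]
(array([ 486.23267591, -304.18113402,   85.30260479]), np.float64(0.05653019453204037))
(array([ 402.97873508, -289.96355578,   95.4504894 ]), np.float64(0.07067177909812529)) (array([ 497.80175569, -307.13675673,   65.02743123]), np.float64(0.649006777248136))
```

View pics/w10_c220_110.png

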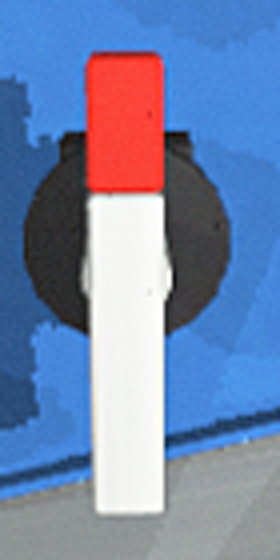

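Run:
```python
from m import *
crop('scene0',170,195,260,265,8)
```

```text
(no output)
```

View pics/scene0_c170_195.png

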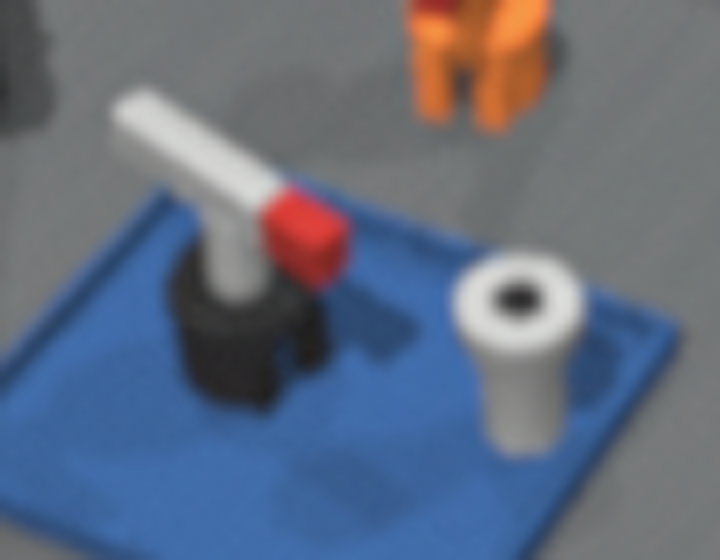

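Call:
arm_command(rot=[[0.3,0.3,-0.3],[0,0,0],[0,0,0],[0,0,0]], slide=[[0,0,-25],[0,0,-30],[0,0,-25],[0,0,0]], gripper=[45,45,45,45])

```text
clock: 10.87
eef_pos: [455.5, -294.4, 127.8]
tool_rot: [-3.135, 0.001, -1.741]
force: [-0.1, 0.6, -0.3]
width: 45.1
```

```bash
python3 - <<'E'
from m import *
snap('wrist','w11')
E
python3 go.py 451.9 -298.3 76 -100.5
```

```text
t 10.92 pos [ 456.6 -294.8  129.7] rpy [-1.7946e+02  4.0000e-02 -9.9750e+01] w 45.0 F [0.4 0.7 0.8] T [ 0.01 -0.01  0.02]
slide [ -4.7  -3.5 -53.7] rot [ 0.06  0.54 -0.75]
```

View pics/w11.png

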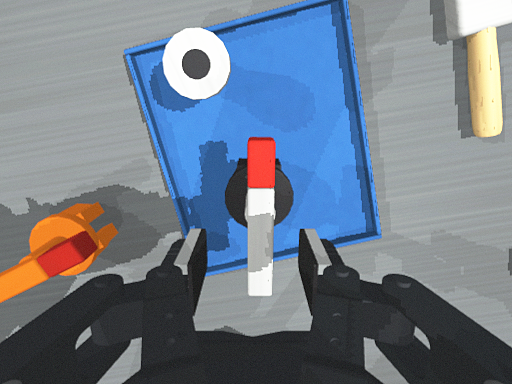

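Run:
```python
from m import *
W=load('w11')
P=[onz(W,*k,96) for k in((248.5,138),(274.5,138),(249,295.5),(271.5,295.5))]
print(np.round(P,1),np.mean(P,0)); a=(P[0]+P[1]-P[2]-P[3]);print(np.degrees(np.arctan2(a[1],a[0])))
h=cv2.cvtColor(W['im'],cv2.COLOR_RGB2HSV); m=((h[...,1]<60)&(h[...,2]>95)).astype(np.uint8)|masks(W,'red')
print(rect(W,m,96,(244,132,278,300)))
```

```text
[[ 502.7 -299.9   96. ]
 [ 500.2 -314.1   96. ]
 [ 404.3 -283.    96. ]
 [ 401.9 -297.1   96. ]] [ 452.24848867 -298.51175911   96.        ]
-9.771737399967414
(((451.241455078125, -298.4320373535156), (21.117963790893555, 102.94558715820312), 80.3224868774414), (np.float64(260.3887221269297), np.float64(221.08404802744425)))
```

Key consistent at (452, −298.4), yaw about −10°.

Call:
arm_command(rot=[[0,0.5,-0.3],[0,0,0],[0,0,0],[0,0,0]], slide=[[-4.5,-3.5,-12],[0,0,-15],[0,0,-8],[0,0,0]], gripper=[45,45,45,45])

```text
clock: 11.25
eef_pos: [455.6, -298.0, 97.0]
tool_rot: [-3.134, -0.002, -1.74]
force: [-0.2, 0.9, -0.1]
width: 45.0
```

```bash
python3 go.py 452 -298.4 76 -100
```

```text
t 11.25 pos [ 455.6 -298.    97. ] rpy [-1.7959e+02 -1.4000e-01 -9.9690e+01] w 45.0 F [-0.2  0.9 -0.1] T [-0.02  0.02 -0.01]
slide [ -3.6  -0.4 -21. ] rot [ 0.21  0.38 -0.31]
```

Call:
arm_command(rot=[[0.2,0.4,-0.2],[0,0,0],[0,0,0]], slide=[[-4,-0.5,-12],[0,0,-6],[0,0,0]], gripper=[45,45,45])

```text
clock: 11.5
eef_pos: [452.6, -299.2, 79.5]
tool_rot: [-3.139, -0.001, -1.743]
force: [0.0, -0.1, 0.4]
width: 44.7
```

```bash
python3 go.py 452 -298.4 76 -100
```

```text
t 11.5 pos [ 452.6 -299.2   79.5] rpy [-1.7986e+02 -8.0000e-02 -9.9850e+01] w 44.7 F [ 0.  -0.1  0.4] T [-0.01 -0.03  0.01]
slide [-0.6  0.8 -3.5] rot [ 0.1   0.12 -0.15]
```

Call:
arm_command(rot=[[0,0,0],[0,0,0]], slide=[[-0.5,0.8,-3],[0,0,0]], gripper=[45,45])

```text
clock: 11.67
eef_pos: [452.0, -298.5, 76.3]
tool_rot: [-3.139, -0.001, -1.743]
force: [-0.2, 0.1, -0.3]
width: 45.2
```

Call:
arm_command(rot=[[0,0,0],[0,0,0],[0,0,0],[0,0,0],[0,0,0]], slide=[[0,0,0],[0,0,0],[0,0,0],[0,0,0],[0,0,0]], gripper=[5,5,5,5,5])

```text
clock: 12.08
eef_pos: [452.3, -298.5, 77.0]
tool_rot: [-3.138, -0.002, -1.743]
force: [0.3, -0.0, -2.0]
width: 14.3
```

```bash
python3 go.py 452 -298.4 76 -100
```

```text
t 12.08 pos [ 452.3 -298.5   77. ] rpy [-1.7981e+02 -9.0000e-02 -9.9850e+01] w 14.3 F [ 0.3 -0.  -2. ] T [-0.05 -0.02 -0.02]
slide [-0.3  0.1 -1. ] rot [ 0.12  0.17 -0.15]
```

Run:
```python
from m import *
crop('w6',390,140,460,220,8);crop('w9',370,160,440,230,8);crop('w2',185,70,255,140,8)
a=[cv2.imread(f'pics/{n}.png') for n in('w6_c390_140','w9_c370_160','w2_c185_70')]
cv2.imwrite('pics/rib.png',cv2.resize(np.hstack([cv2.resize(x,(560,560)) for x in a]),(798,266)))
```

```text
(no output)
```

View pics/w2_c185_70.png

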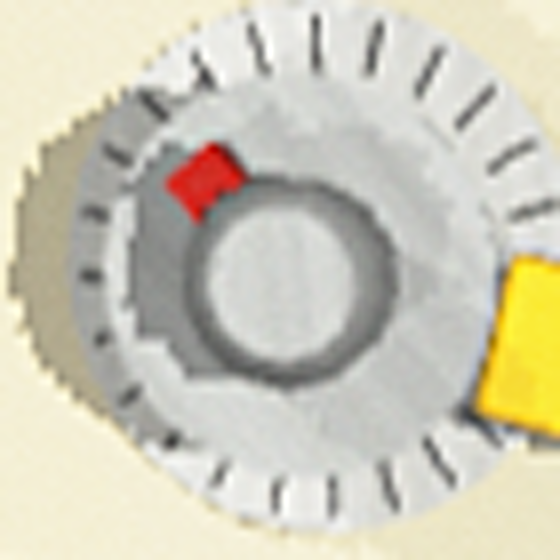

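View pics/w6_c390_140.png

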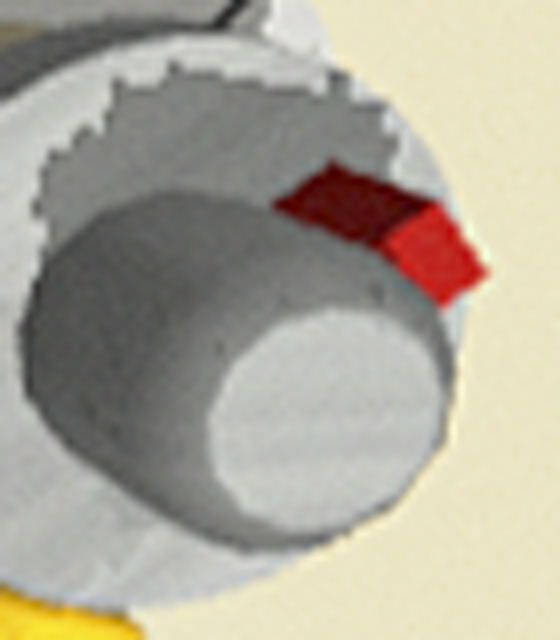

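View pics/w9_c370_160.png

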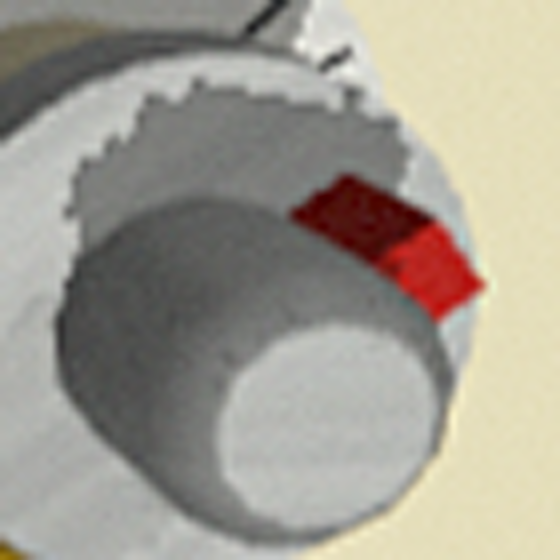

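Run:
```python
from m import *
W2=load('w2');W6=load('w6');W9=load('w9')
f2=lambda p:(185+p[0]/8,70+p[1]/8);f6=lambda p:(390+p[0]/8,140+p[1]/8);f9=lambda p:(370+p[0]/8,160+p[1]/8)
ang=lambda a,b:np.degrees(np.arctan2(b[1]-a[1],b[0]-a[0]))
for n,W,f,t,e in(('w2',W2,f2,(282,283),((168,183),(212,143))),('w6',W6,f6,(327,420),((430,203),(487,272))),('w9',W9,f9,(328,428),((425,218),(484,285)))):
    c=onz(W,*f(t),88); a,b=[onz(W,*f(p),78) for p in e]; m=(a+b)/2
    print(n,'tip',c.round(1),'edge',a.round(1),b.round(1),np.linalg.norm(a-b).round(1),'normal',ang(a,b)-90,ang(a,b)+90,'rad from tip',ang(c,m),np.linalg.norm((m-c)[:2]),'from avg',ang((636.2,80.4),m))
a,b=onz(W2,*f2((212,143)),78),onz(W2,*f2((245,178)),78);print('side',ang(b,a))
a,b=onz(W2,*f2((168,183)),78),onz(W2,*f2((203,222)),78);print('side',ang(b,a))
# arm dir in w2, top z~62
r=rect(W2,masks(W2,'yellow'),62,(235,95,335,150));print(r)
c=np.array(r[0][0]);print('arm dir',ang((636.2,80.4),c))
```

```text
w2 tip [635.8  79.7  88. ] edge [644.8  96.3  78. ] [650.5  91.6  78. ] 7.4 normal -129.85221817691271 50.14778182308728 rad from tip 50.39626913404641 18.510107691888273 from avg 49.86228610264115
w6 tip [636.2  80.2  88. ] edge [644.4  96.9  78. ] [650.8  92.3  78. ] 7.8 normal -125.16480440864822 54.83519559135177 rad from tip 51.75059494479433 18.387873032393678 from avg 51.23893457274171
w9 tip [636.3  80.1  88. ] edge [643.9  97.1  78. ] [650.8  92.4  78. ] 8.3 normal -123.93157371026007 56.068426289739925 rad from tip 52.8295947570442 18.377990431646953 from avg 52.104979635883275
side 53.730758867578416
side 51.97848510174723
(((629.5977783203125, 8.8489990234375), (91.18585205078125, 22.015634536743164), 84.83515930175781), (np.float64(286.69764773379234), np.float64(122.41250717154331)))
arm dir -95.27192197822902
```

Call:
arm_command(rot=[[0,0,0],[0,0,0],[0,0,0],[0,0,0],[0,0,0]], slide=[[0,0,4],[0,0,20],[0,0,35],[0,0,35],[0,0,35]], gripper=[5,5,5,5,5])

```text
clock: 12.5
eef_pos: [444.3, -293.4, 201.4]
tool_rot: [3.122, 0.007, -1.743]
force: [0.7, -0.9, -5.3]
width: 14.7
```

```bash
python3 go.py 636.1 80 225 -38
```

```text
t 12.5 pos [ 444.3 -293.4  201.4] rpy [178.89   0.4  -99.85] w 14.7 F [ 0.7 -0.9 -5.3] T [-0.11 -0.12 -0.  ]
slide [191.8 373.4  23.6] rot [ 3.000e-02 -1.230e+00  6.184e+01]
```

Call:
arm_command(rot=[[0,-1.2,4],[0,0,5],[0,0,5],[0,0,5],[0,0,5]], slide=[[10,20,10],[14,28,10],[16,30,4],[16,30,0],[16,30,0]], gripper=[5,5,5,5,5])

```text
clock: 12.92
eef_pos: [514.5, -163.7, 235.9]
tool_rot: [-3.13, -0.005, -1.327]
force: [-0.2, -1.4, -4.6]
width: 14.7
```

Call:
arm_command(rot=[[0,0,5],[0,0,5],[0,0,5],[0,0,4],[0,0,0]], slide=[[16,30,0],[16,30,0],[16,30,0],[10,20,0],[0,0,0]], gripper=[5,5,5,5,5])

```text
clock: 13.33
eef_pos: [574.6, -38.4, 235.9]
tool_rot: [-3.128, 0.0, -0.965]
force: [0.9, 0.6, -4.1]
width: 14.5
```

```bash
python3 go.py 636.1 80 225 -38
```

```text
t 13.33 pos [574.6 -38.4 235.9] rpy [-1.792e+02  1.000e-02 -5.531e+01] w 14.5 F [ 0.9  0.6 -4.1] T [ 0.09 -0.02  0.  ]
slide [ 61.5 118.4 -10.9] rot [-0.55  0.58 17.31]
```

Call:
arm_command(rot=[[-0.5,0.6,4],[0,0,4],[0,0,5],[0,0,4],[0,0,0]], slide=[[12,22,0],[16,30,0],[16,30,-4],[13,25,-4],[0,0,0]], gripper=[5,5,5,5,5])

```text
clock: 13.75
eef_pos: [629.0, 70.6, 225.6]
tool_rot: [3.134, 0.001, -0.659]
force: [1.0, 1.5, -3.4]
width: 14.6
```

```bash
python3 - <<'E'
from m import *
snap('wrist','w12')
E
python3 go.py 636.1 80 200 -38
```

```text
t 13.8 pos [627.8  67.4 225.5] rpy [ 1.7934e+02  6.0000e-02 -3.8000e+01] w 14.5 F [-0.5  0.3 -4.3] T [ 0.04  0.02 -0.04]
slide [  8.3  12.6 -25.5] rot [ 0.48 -0.46  0.  ]
```

View pics/w12.png

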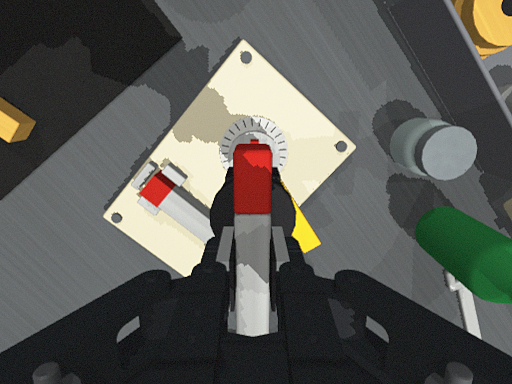

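Run:
```python
from m import *
W=load('w12')
a,b=onz(W,235,145,244.5),onz(W,271,144.5,244.5);m=(a+b)/2
print(a,b,m); v=m[:2]-np.array([628.4,69]);print(v,np.linalg.norm(v),np.degrees(np.arctan2(v[1],v[0])))
P=[onz(W,*k,18) for k in((246,58),(341,147),(117,217.5))];print(np.round(P,1))
```

```text
[654.3987816  116.50126754 244.5       ] [665.66482947 108.01881035 244.5       ] [660.03180553 112.26003894 244.5       ]
[31.63180553 43.26003894] 53.59106353305541 53.82567248442795
[[688.9 161.3  18. ]
 [715.7  23.6  18. ]
 [458.  116.5  18. ]]
```

Call:
arm_command(rot=[[0.5,-0.5,0],[0,0,0],[0,0,0]], slide=[[8,12,-5],[0,0,-10],[0,0,0]], gripper=[5,5,5])

```text
clock: 14.05
eef_pos: [634.2, 75.9, 208.3]
tool_rot: [3.137, -0.0, -0.668]
force: [-1.6, -1.1, -4.5]
width: 14.8
```

```bash
python3 go.py 636.1 80 170 -38
```

```text
t 14.05 pos [634.2  75.9 208.3] rpy [179.72  -0.   -38.29] w 14.8 F [-1.6 -1.1 -4.5] T [-0.1   0.15  0.01]
slide [  1.9   4.1 -38.3] rot [ 0.22 -0.17  0.29]
```

Call:
arm_command(rot=[[0.2,-0.2,0.2],[0,0,0],[0,0,0],[0,0,0]], slide=[[2,4,-10],[0,0,-12],[0,0,-6],[0,0,0]], gripper=[5,5,5,5])

```text
clock: 14.38
eef_pos: [635.2, 75.8, 177.9]
tool_rot: [3.139, -0.001, -0.671]
force: [-0.7, -0.0, -4.7]
width: 14.9
```

```bash
python3 - <<'E'
from m import *
snap('wrist','w13');snap('scene','s13');crop('s13',250,110,370,210,6)
E
python3 go.py 636.1 80 167 -38
```

```text
t 14.48 pos [636.   75.9 179.2] rpy [ 1.7992e+02 -1.4000e-01 -3.8420e+01] w 14.6 F [ 0.7 -0.3 -3.8] T [ 0.06 -0.03 -0.05]
slide [  0.1   4.1 -12.2] rot [0.15 0.06 0.42]
```

View pics/w13.png

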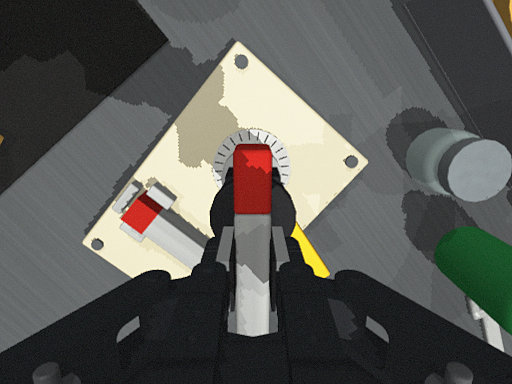

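View pics/s13_c250_110.png

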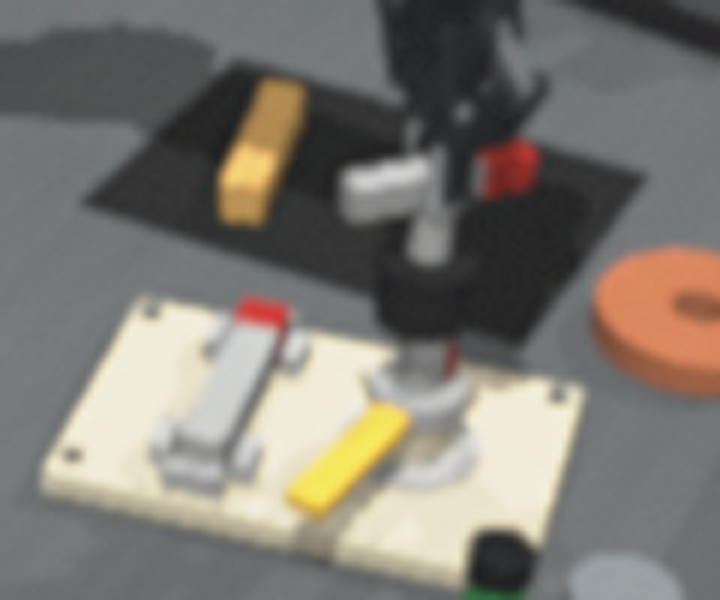

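Call:
arm_command(rot=[[0,0,0.3],[0,0,0],[0,0,0]], slide=[[0,4,-4],[0,0,-4],[0,0,0]], gripper=[5,5,5])

```text
clock: 14.73
eef_pos: [637.2, 80.0, 172.2]
tool_rot: [-3.141, -0.005, -0.666]
force: [-0.8, -0.5, -4.2]
width: 14.3
```

```bash
python3 go.py 636.1 80 163 -38
```

```text
t 14.73 pos [637.2  80.  172.2] rpy [-179.94   -0.27  -38.16] w 14.3 F [-0.8 -0.5 -4.2] T [-0.05  0.05 -0.  ]
slide [-1.1  0.  -9.2] rot [0.12 0.25 0.16]
```

Call:
arm_command(rot=[[0,0.2,0.1],[0,0,0],[0,0,0]], slide=[[-1,0,-4],[0,0,-3],[0,0,0]], gripper=[5,5,5])

```text
clock: 14.98
eef_pos: [636.5, 80.5, 165.2]
tool_rot: [3.141, -0.003, -0.664]
force: [-0.4, -0.1, -4.0]
width: 14.7
```

```bash
python3 go.py 636.1 80 163 -38
python3 - <<'E'
from m import *
snap('scene','s14');crop('s14',290,125,350,185,10);snap('top','t14');crop('t14',180,110,270,190,8)
E
```

```text
t 14.98 pos [636.5  80.5 165.2] rpy [ 1.7999e+02 -1.5000e-01 -3.8020e+01] w 14.7 F [-0.4 -0.1 -4. ] T [-0.    0.05 -0.01]
slide [-0.4 -0.5 -2.2] rot [0.1  0.11 0.02]
```

View pics/s14_c290_125.png

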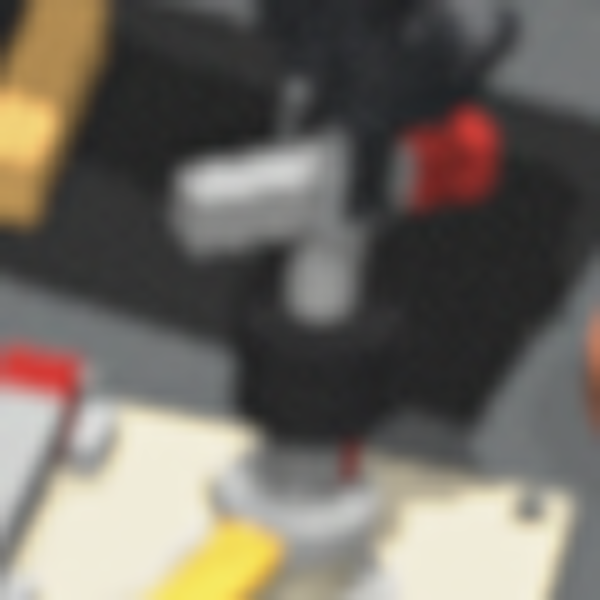

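View pics/t14_c180_110.png

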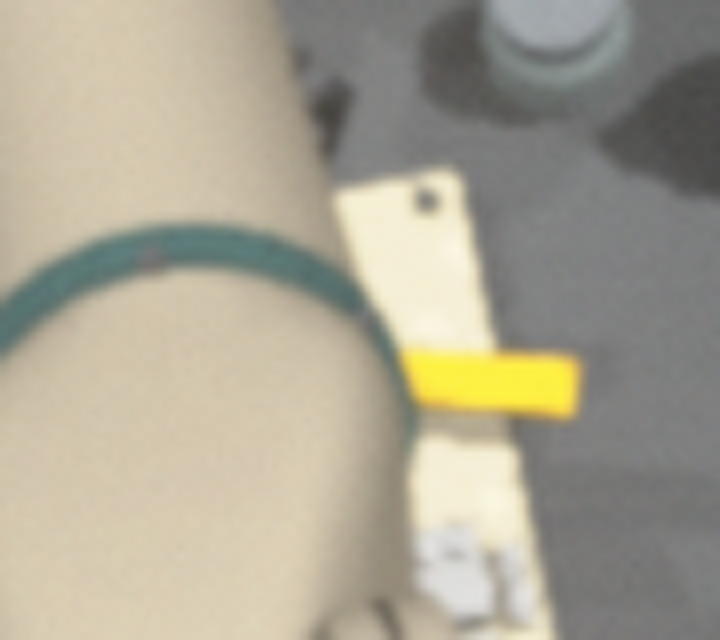

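Run:
```python
from m import *
S=load('s14')
for z in(165,150,135,112,92,88,62,50):
    p=proj(S,(636.2,80.3,z)); print(z,p.round(1),'crop',((p-[290,125])*10).round(0))
crop('scene0',290,125,350,205,10)
a=cv2.imread('pics/scene0_c290_125.png');cv2.imwrite('pics/scene0_c290_125.png',a[:600])
```

```text
165 [321.9 145.2] crop [319. 202.]
150 [321.3 149.4] crop [313. 244.]
135 [320.8 153.5] crop [308. 285.]
112 [320.  159.7] crop [300. 347.]
92 [319.3 165. ] crop [293. 400.]
88 [319.2 166. ] crop [292. 410.]
62 [318.3 172.7] crop [283. 477.]
50 [317.9 175.7] crop [279. 507.]
```

View pics/scene0_c290_125.png

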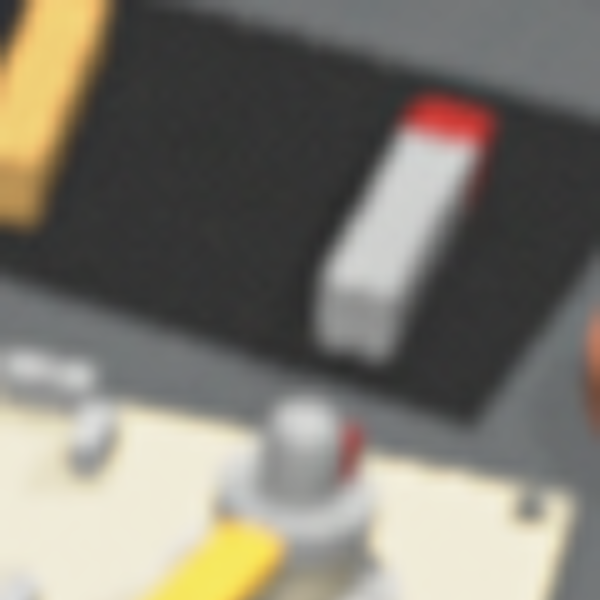

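Call:
arm_command(rot=[[0,0,0],[0,0,0]], slide=[[-0.3,-0.4,-3],[0,0,0]], gripper=[5,5])

```text
clock: 15.25
eef_pos: [636.6, 80.0, 162.6]
tool_rot: [-3.141, -0.003, -0.664]
force: [-0.3, 0.1, -3.8]
width: 14.5
```

Call:
arm_command(rot=[[0,0,0]], slide=[[0,0,-3]], gripper=[5])

```text
clock: 15.33
eef_pos: [637.2, 80.1, 160.1]
tool_rot: [-3.14, -0.004, -0.664]
force: [0.3, 0.2, -4.6]
width: 14.8
```

Call:
arm_command(rot=[[0,0,0]], slide=[[0,0,-2]], gripper=[5])

```text
clock: 15.42
eef_pos: [637.0, 80.0, 157.8]
tool_rot: [-3.14, -0.004, -0.664]
force: [-0.6, -0.0, -4.0]
width: 14.4
```

Call:
arm_command(rot=[[0,0.2,0]], slide=[[-0.8,0,-2]], gripper=[5])

```text
clock: 15.5
eef_pos: [636.3, 80.0, 155.7]
tool_rot: [3.141, -0.002, -0.664]
force: [0.4, 0.6, -4.6]
width: 14.4
```

Call:
arm_command(rot=[[0,0,0]], slide=[[0,0,-2]], gripper=[5])

```text
clock: 15.58
eef_pos: [636.1, 79.9, 153.3]
tool_rot: [3.141, -0.001, -0.664]
force: [-0.8, 0.0, -4.4]
width: 14.7
```

Call:
arm_command(rot=[[0,0,0]], slide=[[0,0,-2]], gripper=[5])

```text
clock: 15.67
eef_pos: [636.2, 79.9, 151.1]
tool_rot: [3.141, -0.001, -0.664]
force: [-0.2, -0.2, -5.1]
width: 14.8
```

Call:
arm_command(rot=[[0,0,0]], slide=[[0,0,-2]], gripper=[5])

```text
clock: 15.75
eef_pos: [636.1, 79.9, 148.8]
tool_rot: [3.14, -0.001, -0.664]
force: [-0.0, -0.1, -3.5]
width: 14.9
```

Call:
arm_command(rot=[[0,0,0]], slide=[[0,0,-2]], gripper=[5])

```text
clock: 15.83
eef_pos: [636.1, 79.9, 146.5]
tool_rot: [3.14, -0.001, -0.664]
force: [0.2, 0.6, -3.8]
width: 14.4
```

Call:
arm_command(rot=[[0,0,0]], slide=[[0,0,-2]], gripper=[5])

```text
clock: 15.92
eef_pos: [636.1, 79.9, 144.2]
tool_rot: [3.14, -0.001, -0.664]
force: [0.7, -0.1, -4.2]
width: 14.7
```

Foot now ~7 mm below the rib top with no resistance: the rib is in the slot.

Call:
arm_command(rot=[[0,0,0],[0,0,0]], slide=[[0,0,-2],[0,0,-2]], gripper=[5,5])

```text
clock: 16.08
eef_pos: [636.1, 79.9, 139.8]
tool_rot: [3.14, -0.001, -0.664]
force: [0.7, -0.1, -4.1]
width: 14.6
```

Call:
arm_command(rot=[[0,0,0]], slide=[[0,0,-2]], gripper=[5])

```text
clock: 16.17
eef_pos: [636.1, 80.0, 137.5]
tool_rot: [3.14, -0.001, -0.664]
force: [-0.1, -0.2, -4.2]
width: 14.8
```

Call:
arm_command(rot=[[0,0,0]], slide=[[0,0,-1.5]], gripper=[5])

```text
clock: 16.25
eef_pos: [636.1, 79.9, 135.7]
tool_rot: [3.14, -0.001, -0.664]
force: [-0.1, -0.2, -4.3]
width: 14.9
```

Call:
arm_command(rot=[[0,0,0]], slide=[[0,0,-1]], gripper=[5])

```text
clock: 16.33
eef_pos: [636.2, 79.8, 135.0]
tool_rot: [3.14, -0.001, -0.664]
force: [-2.4, -0.7, 6.6]
width: 14.4
```

Call:
arm_command(rot=[[0,0,0]], slide=[[0,0,-1]], gripper=[5])

```text
clock: 16.42
eef_pos: [636.2, 79.8, 135.0]
tool_rot: [3.14, -0.001, -0.664]
force: [-3.5, -0.4, 8.0]
width: 14.3
```

Call:
arm_command(rot=[[0,0,-4],[0,0,-5],[0,0,-5]], slide=[[0,0,0],[0,0,-0.3],[0,0,-0.3]], gripper=[5,5,5])

```text
clock: 16.67
eef_pos: [635.9, 80.6, 135.1]
tool_rot: [3.141, 0.0, -0.917]
force: [-1.7, 1.5, -1.1]
width: 14.7
```

```bash
python3 go.py 636.2 79.9 135 -38
```

```text
t 16.67 pos [635.9  80.6 135.1] rpy [ 1.7999e+02  1.0000e-02 -5.2520e+01] w 14.7 F [-1.7  1.5 -1.1] T [0.27 0.33 0.15]
slide [ 0.3 -0.7 -0.1] rot [-0.   -0.02 14.52]
```

Call:
arm_command(rot=[[0,0,-5],[0,0,-5],[0,0,-5],[0,0,-5]], slide=[[0.2,-0.6,-0.3],[0,-0.2,-0.3],[0,-0.2,-0.3],[0,-0.2,-0.3]], gripper=[5,5,5,5])

```text
clock: 17.0
eef_pos: [636.3, 81.1, 135.1]
tool_rot: [-3.14, 0.001, -1.28]
force: [-0.3, 0.0, -2.4]
width: 14.3
```

```bash
python3 go.py 636.2 79.9 135 -112
```

```text
t 17.0 pos [636.3  81.1 135.1] rpy [-1.7988e+02  7.0000e-02 -7.3340e+01] w 14.3 F [-0.3  0.  -2.4] T [-0.11  0.2   0.16]
slide [-0.1 -1.2 -0.1] rot [ -0.06   0.12 -38.66]
```

Call:
arm_command(rot=[[0,0,-5],[0,0,-5],[0,0,-5],[0,0,-5]], slide=[[0,-0.8,-0.3],[0,-0.2,-0.3],[0,-0.2,-0.3],[0,-0.2,-0.3]], gripper=[5,5,5,5])

```text
clock: 17.33
eef_pos: [636.8, 81.3, 135.1]
tool_rot: [-3.137, 0.002, -1.643]
force: [-1.3, -0.0, -2.4]
width: 14.7
```

```bash
python3 go.py 636.2 79.9 135 -112
```

```text
t 17.33 pos [636.8  81.3 135.1] rpy [-1.7975e+02  1.4000e-01 -9.4140e+01] w 14.7 F [-1.3 -0.  -2.4] T [-0.07  0.13  0.15]
slide [-0.6 -1.4 -0.1] rot [ -0.08   0.27 -17.86]
```

Call:
arm_command(rot=[[0,0,-4],[0,0,-4],[0,0,-3]], slide=[[-0.5,-1,-0.3],[0,-0.2,-0.3],[0,-0.2,-0.3]], gripper=[5,5,5])

```text
clock: 17.58
eef_pos: [637.1, 81.4, 135.0]
tool_rot: [-3.135, 0.004, -1.843]
force: [-0.4, -0.2, -1.0]
width: 14.4
```

```bash
python3 go.py 636.2 79.9 135 -112
```

```text
t 17.58 pos [637.1  81.4 135. ] rpy [-179.63    0.23 -105.61] w 14.4 F [-0.4 -0.2 -1. ] T [-0.24  0.28  0.12]
slide [-0.9 -1.5 -0. ] rot [-0.1   0.42 -6.39]
```

Now small steps, watching the moment for the hard stop.

Call:
arm_command(rot=[[0,0.3,-3],[0,0,-2]], slide=[[-0.7,-1.2,-0.3],[0,0,-0.3]], gripper=[5,5])

```text
clock: 17.75
eef_pos: [637.4, 81.4, 135.1]
tool_rot: [-3.138, 0.004, -1.934]
force: [-1.5, -0.7, -2.4]
width: 14.7
```

```bash
python3 go.py 636.2 79.9 135 -112
```

```text
t 17.75 pos [637.4  81.4 135.1] rpy [-179.8     0.24 -110.78] w 14.7 F [-1.5 -0.7 -2.4] T [-0.46  0.36  0.17]
slide [-1.2 -1.5 -0.1] rot [-0.15  0.28 -1.22]
```

Call:
arm_command(rot=[[0,0,-2]], slide=[[0,0,-0.3]], gripper=[5])

```text
clock: 17.83
eef_pos: [637.4, 81.4, 135.0]
tool_rot: [-3.138, 0.004, -1.969]
force: [-0.7, -1.4, -0.4]
width: 14.8
```

```bash
python3 go.py 636.2 79.9 135 -112
```

```text
t 17.83 pos [637.4  81.4 135. ] rpy [-179.78    0.22 -112.83] w 14.8 F [-0.7 -1.4 -0.4] T [-0.38  0.33  0.15]
slide [-1.2 -1.5 -0. ] rot [-0.12  0.29  0.84]
```

Call:
arm_command(rot=[[0,0,-2]], slide=[[0,0,-0.3]], gripper=[5])

```text
clock: 17.92
eef_pos: [637.5, 81.4, 135.1]
tool_rot: [-3.137, 0.004, -2.005]
force: [-0.5, -0.0, -2.0]
width: 14.6
```

```bash
python3 go.py 636.2 79.9 135 -112
```

```text
t 17.92 pos [637.5  81.4 135.1] rpy [-179.76    0.22 -114.88] w 14.6 F [-0.5 -0.  -2. ] T [-0.18  0.27  0.11]
slide [-1.3 -1.5 -0.1] rot [-0.11  0.3   2.88]
```

Call:
arm_command(rot=[[0,0,-2]], slide=[[0,0,-0.3]], gripper=[5])

```text
clock: 18.0
eef_pos: [637.5, 81.4, 135.0]
tool_rot: [-3.137, 0.004, -2.041]
force: [-0.4, -0.3, -1.3]
width: 14.4
```

```bash
python3 go.py 636.2 79.9 135 -112
```

```text
t 18.0 pos [637.5  81.4 135. ] rpy [-179.75    0.21 -116.94] w 14.4 F [-0.4 -0.3 -1.3] T [-0.27  0.22  0.15]
slide [-1.3 -1.5 -0. ] rot [-0.09  0.32  4.94]
```

Call:
arm_command(rot=[[0,0,-2]], slide=[[0,0,-0.3]], gripper=[5])

```text
clock: 18.08
eef_pos: [637.6, 81.4, 135.0]
tool_rot: [-3.137, 0.004, -2.077]
force: [-0.4, -0.7, -1.0]
width: 14.6
```

```bash
python3 go.py 636.2 79.9 135 -112
```

```text
t 18.08 pos [637.6  81.4 135. ] rpy [-179.73    0.21 -118.99] w 14.6 F [-0.4 -0.7 -1. ] T [-0.19  0.24  0.16]
slide [-1.4 -1.5 -0. ] rot [-0.07  0.33  6.99]
```

Call:
arm_command(rot=[[0,0,-2]], slide=[[0,0,-0.3]], gripper=[5])

```text
clock: 18.17
eef_pos: [637.6, 81.4, 135.1]
tool_rot: [-3.136, 0.004, -2.112]
force: [-0.8, -1.4, -0.8]
width: 14.6
```

```bash
python3 go.py 636.2 79.9 135 -112
```

```text
t 18.17 pos [637.6  81.4 135.1] rpy [-179.71    0.21 -121.03] w 14.6 F [-0.8 -1.4 -0.8] T [-0.28  0.25  0.17]
slide [-1.4 -1.5 -0.1] rot [-0.06  0.36  9.03]
```

Run:
```python
from m import *
snap('scene','s15');crop('s15',250,120,350,200,8);snap('wrist','w15')
```

```text
(no output)
```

View pics/s15_c250_120.png

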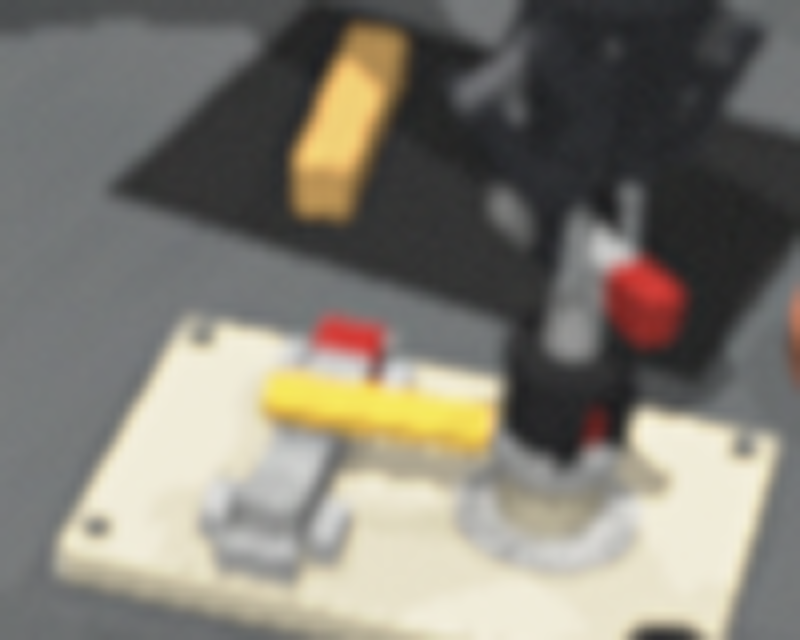

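View pics/w15.png

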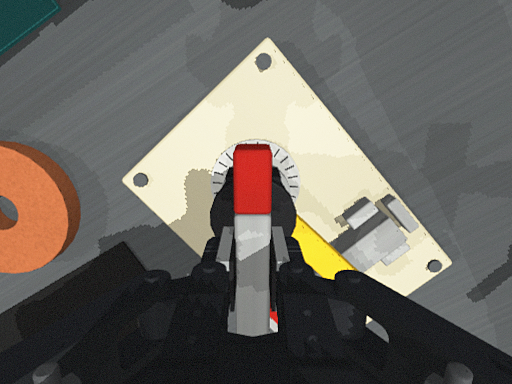

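Call:
arm_command(rot=[[0,0,-2]], slide=[[0,0,-0.3]], gripper=[5])

```text
clock: 18.35
eef_pos: [637.7, 81.4, 135.0]
tool_rot: [-3.136, 0.004, -2.145]
force: [-0.7, -0.6, -1.3]
width: 14.9
```

```bash
python3 go.py 636.2 79.9 135 -112
```

```text
t 18.35 pos [637.7  81.4 135. ] rpy [-179.7     0.21 -122.88] w 14.9 F [-0.7 -0.6 -1.3] T [-0.2   0.23  0.12]
slide [-1.5 -1.5 -0. ] rot [-0.04  0.37 10.88]
```

Call:
arm_command(rot=[[0,0,-2]], slide=[[0,0,-0.3]], gripper=[5])

```text
clock: 18.43
eef_pos: [637.7, 81.4, 135.0]
tool_rot: [-3.136, 0.004, -2.179]
force: [-1.1, -1.3, -0.3]
width: 14.6
```

```bash
python3 go.py 636.2 79.9 135 -112
```

```text
t 18.43 pos [637.7  81.4 135. ] rpy [-179.69    0.21 -124.87] w 14.6 F [-1.1 -1.3 -0.3] T [-0.23  0.27  0.16]
slide [-1.5 -1.5 -0. ] rot [-0.04  0.38 12.87]
```

Call:
arm_command(rot=[[0,0,-2]], slide=[[0,0,-0.3]], gripper=[5])

```text
clock: 18.52
eef_pos: [637.9, 81.4, 135.0]
tool_rot: [-3.136, 0.004, -2.214]
force: [-1.5, -0.9, -1.1]
width: 14.7
```

```bash
python3 go.py 636.2 79.9 135 -112
```

```text
t 18.52 pos [637.9  81.4 135. ] rpy [-179.66    0.23 -126.85] w 14.7 F [-1.5 -0.9 -1.1] T [-0.24  0.17  0.47]
slide [-1.7 -1.5 -0. ] rot [-0.03  0.41 14.85]
```

Call:
arm_command(rot=[[0,0,-2]], slide=[[0,0,-0.2]], gripper=[5])

```text
clock: 18.6
eef_pos: [638.1, 81.3, 135.1]
tool_rot: [-3.135, 0.004, -2.247]
force: [0.1, -1.5, -2.1]
width: 14.9
```

```bash
python3 go.py 636.2 79.9 135 -112
```

```text
t 18.6 pos [638.1  81.3 135.1] rpy [-179.61    0.23 -128.72] w 14.9 F [ 0.1 -1.5 -2.1] T [-0.24  0.07  1.08]
slide [-1.9 -1.4 -0.1] rot [-0.    0.45 16.72]
```

Call:
arm_command(rot=[[0,0,-2]], slide=[[0,0,-0.2]], gripper=[5])

```text
clock: 18.68
eef_pos: [638.3, 81.3, 135.1]
tool_rot: [-3.134, 0.004, -2.277]
force: [-1.1, -1.6, -1.7]
width: 15.0
```

```bash
python3 go.py 636.2 79.9 135 -112;python3 - <<'E'
from m import *
snap('scene','s16');crop('s16',250,120,350,200,8);snap('wrist','w16')
E
```

```text
t 18.68 pos [638.3  81.3 135.1] rpy [-179.56    0.2  -130.47] w 15.0 F [-1.1 -1.6 -1.7] T [-0.24  0.22  1.63]
slide [-2.1 -1.4 -0.1] rot [ 0.05  0.48 18.47]
```

View pics/s16_c250_120.png

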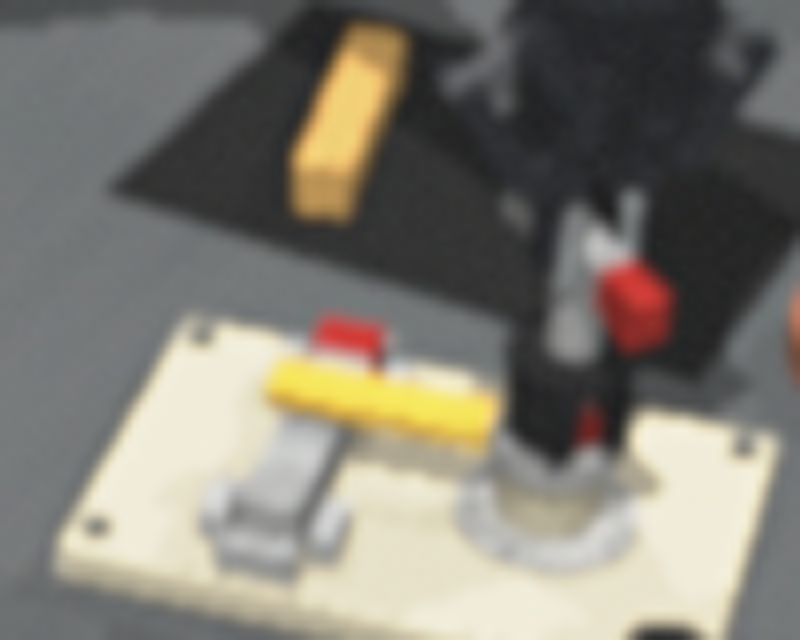

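View pics/w16.png

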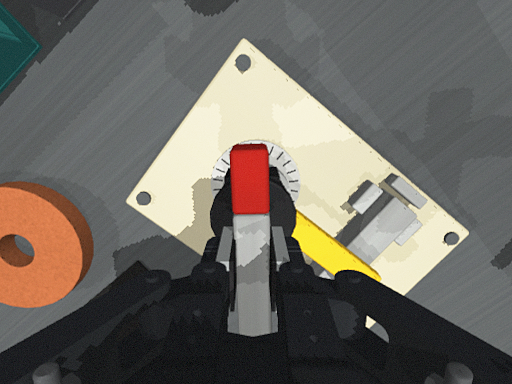

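Call:
arm_command(rot=[[0,0,3],[0,0,3],[0,0,2]], slide=[[-0.7,-0.5,0],[-0.5,-0.3,0],[0,0,0]], gripper=[5,5,5])

```text
clock: 19.03
eef_pos: [637.3, 81.3, 135.1]
tool_rot: [-3.133, 0.004, -2.128]
force: [-0.4, -1.3, -1.8]
width: 14.6
```

```bash
python3 go.py 636.2 79.9 135 -120
```

```text
t 19.03 pos [637.3  81.3 135.1] rpy [-179.54    0.25 -121.92] w 14.6 F [-0.4 -1.3 -1.8] T [-0.26  0.28 -0.05]
slide [-1.1 -1.4 -0.1] rot [0.02 0.53 1.92]
```

Call:
arm_command(rot=[[0,0.3,0.5],[0,0,0],[0,0,0]], slide=[[-0.5,-0.5,3],[0,0,5],[0,0,6]], gripper=[5,5,5])

```text
clock: 19.28
eef_pos: [635.9, 81.1, 148.0]
tool_rot: [-3.141, 0.002, -2.119]
force: [1.2, -0.2, -4.5]
width: 14.5
```

```bash
python3 go.py 636.2 79.9 135 -120
```

```text
t 19.28 pos [635.9  81.1 148. ] rpy [-1.7998e+02  9.0000e-02 -1.2144e+02] w 14.5 F [ 1.2 -0.2 -4.5] T [-0.17 -0.15 -0.01]
slide [  0.3  -1.2 -13. ] rot [-0.07  0.06  1.44]
```

Call:
arm_command(rot=[[0,0,0],[0,0,0],[0,0,0],[0,0,0]], slide=[[0.5,-0.5,6],[0.5,0,8],[0.5,0,8],[0,0,8]], gripper=[5,5,5,5])

```text
clock: 19.62
eef_pos: [637.3, 81.0, 180.9]
tool_rot: [3.141, 0.002, -2.121]
force: [-0.4, 0.4, -5.0]
width: 14.9
```

Call:
arm_command(rot=[[0,0,0],[0,0,0],[0,0,0]], slide=[[0,0,20],[0,0,25],[0,0,10]], gripper=[5,5,5])

```text
clock: 19.87
eef_pos: [636.4, 81.3, 239.1]
tool_rot: [3.14, 0.001, -2.122]
force: [1.1, 0.7, -3.6]
width: 14.3
```

```bash
python3 go.py 452 -298.4 225 -100;python3 - <<'E'
from m import *
snap('scene','s17');crop('s17',250,120,350,200,8);snap('wrist','w17')
E
```

```text
t 19.87 pos [636.4  81.3 239.1] rpy [ 1.7988e+02  6.0000e-02 -1.2156e+02] w 14.3 F [ 1.1  0.7 -3.6] T [-0.02 -0.13 -0.03]
slide [-184.4 -379.7  -14.1] rot [-0.09 -0.09 21.56]
```

View pics/s17_c250_120.png

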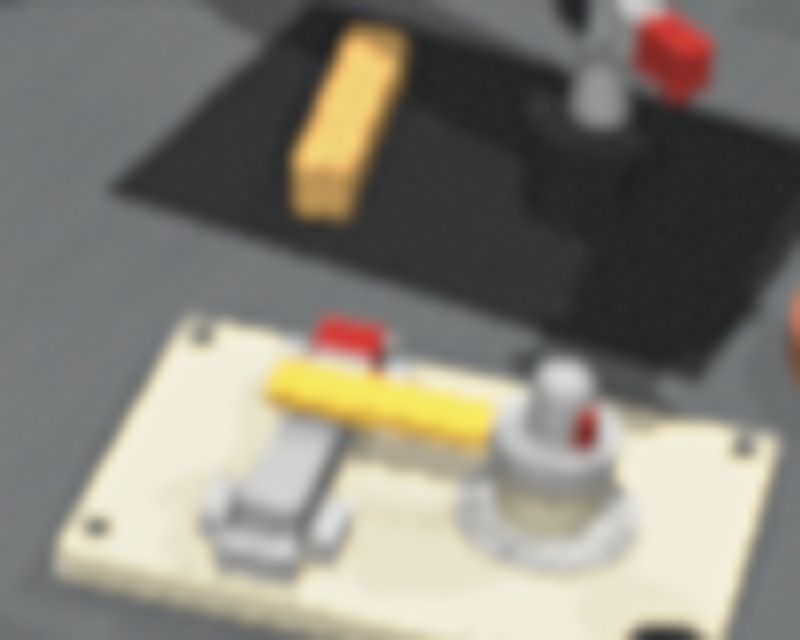

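View pics/w17.png

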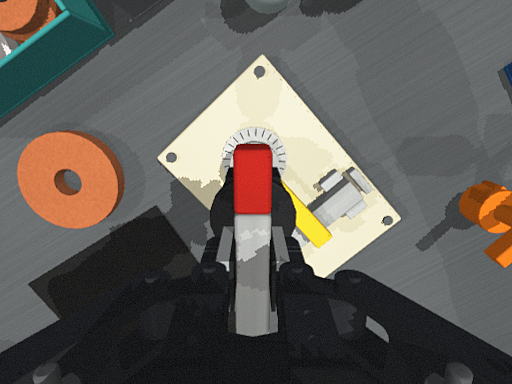

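Call:
arm_command(rot=[[0,0,2],[0,0,2],[0,0,2],[0,0,2],[0,0,2]], slide=[[-10,-20,0],[-14,-28,0],[-16,-32,0],[-16,-32,0],[-16,-32,0]], gripper=[5,5,5,5,5])

```text
clock: 20.38
eef_pos: [562.2, -52.2, 232.3]
tool_rot: [3.134, 0.008, -1.919]
force: [0.6, -1.4, -4.2]
width: 14.9
```

Call:
arm_command(rot=[[0,0,2],[0,0,2],[0,0,2],[0,0,2],[0,0,2]], slide=[[-16,-32,0],[-16,-32,0],[-16,-32,-3],[-12,-25,-3],[0,0,0]], gripper=[5,5,5,5,5])

```text
clock: 20.8
eef_pos: [489.5, -185.8, 220.9]
tool_rot: [3.123, 0.002, -1.745]
force: [-0.6, -0.6, -4.1]
width: 14.7
```

```bash
python3 go.py 452 -298.4 200 -100
```

```text
t 20.8 pos [ 489.5 -185.8  220.9] rpy [ 1.7891e+02  1.2000e-01 -1.0000e+02] w 14.7 F [-0.6 -0.6 -4.1] T [-0.13 -0.04  0.03]
slide [ -37.5 -112.6  -20.9] rot [-0.3  -1.06  0.  ]
```

Call:
arm_command(rot=[[-0.3,-1,0],[0,0,0],[0,0,0],[0,0,0],[0,0,0]], slide=[[-8,-26,-3],[-10,-32,-5],[-10,-28,-5],[-5,-14,-5],[0,0,0]], gripper=[5,5,5,5,5])

```text
clock: 21.22
eef_pos: [449.9, -289.6, 197.3]
tool_rot: [3.134, 0.002, -1.746]
force: [-0.1, 0.2, -5.2]
width: 14.7
```

```bash
python3 - <<'E'
from m import *
snap('wrist','w18')
E
python3 go.py 452 -298.4 77 -100
```

```text
t 21.27 pos [ 450.3 -288.2  197.4] rpy [ 179.55    0.19 -100.  ] w 14.7 F [-0.9 -0.  -5.5] T [-0.04  0.07  0.01]
slide [   1.7  -10.2 -120.4] rot [-0.26 -0.41  0.  ]
```

View pics/w18.png

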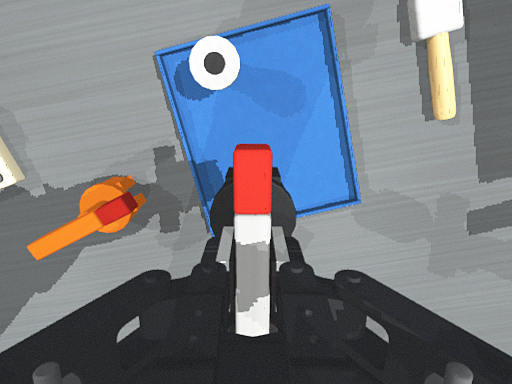

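Call:
arm_command(rot=[[-0.3,-0.4,0],[0,0,0],[0,0,0],[0,0,0],[0,0,0]], slide=[[1.5,-10,-10],[0,0,-22],[0,0,-25],[0,0,-12],[0,0,0]], gripper=[5,5,5,5,5])

```text
clock: 21.68
eef_pos: [455.1, -291.8, 125.3]
tool_rot: [-3.139, 0.004, -1.74]
force: [-1.0, 0.4, -4.2]
width: 14.6
```

```bash
python3 go.py 452 -298.4 77 -100
```

```text
t 21.68 pos [ 455.1 -291.8  125.3] rpy [-179.87    0.25  -99.7 ] w 14.6 F [-1.   0.4 -4.2] T [0.06 0.01 0.03]
slide [ -3.1  -6.6 -48.3] rot [-0.22  0.17 -0.3 ]
```

Call:
arm_command(rot=[[-0.2,0.2,-0.2],[0,0,0],[0,0,0],[0,0,0]], slide=[[-3,-6.5,-10],[0,0,-14],[0,0,-8],[0,0,0]], gripper=[5,5,5,5])

```text
clock: 22.02
eef_pos: [454.6, -295.7, 92.2]
tool_rot: [-3.141, 0.001, -1.738]
force: [-0.4, 0.8, -4.1]
width: 14.6
```

```bash
python3 go.py 452 -298.4 77 -100
```

```text
t 22.02 pos [ 454.6 -295.7   92.2] rpy [-1.7994e+02  7.0000e-02 -9.9610e+01] w 14.6 F [-0.4  0.8 -4.1] T [-0.04  0.05  0.01]
slide [ -2.6  -2.7 -15.2] rot [-0.06  0.07 -0.39]
```

Call:
arm_command(rot=[[0,0,0],[0,0,0],[0,0,0]], slide=[[-2.5,-2.5,-7],[0,0,-4],[0,0,0]], gripper=[5,5,5])

```text
clock: 22.27
eef_pos: [453.1, -298.6, 81.3]
tool_rot: [-3.138, 0.0, -1.737]
force: [0.3, 0.6, -3.9]
width: 14.5
```

Call:
arm_command(rot=[[0,0,0]], slide=[[0,0,-1.5]], gripper=[5])

```text
clock: 22.35
eef_pos: [453.2, -299.0, 80.2]
tool_rot: [-3.138, -0.0, -1.738]
force: [0.3, 0.4, -3.9]
width: 14.6
```

Call:
arm_command(rot=[[0,0,0]], slide=[[0,0,-1.5]], gripper=[5])

```text
clock: 22.43
eef_pos: [453.4, -299.2, 78.9]
tool_rot: [-3.137, -0.0, -1.738]
force: [-0.4, -0.2, -3.9]
width: 14.8
```

Call:
arm_command(rot=[[0.1,0.1,0]], slide=[[0,0,-1.3]], gripper=[5])

```text
clock: 22.52
eef_pos: [453.6, -299.3, 77.8]
tool_rot: [-3.139, 0.001, -1.738]
force: [-0.0, -0.6, -4.3]
width: 14.8
```

Call:
arm_command(rot=[[0,0,0]], slide=[[0,0,-1]], gripper=[5])

```text
clock: 22.6
eef_pos: [453.8, -299.6, 76.9]
tool_rot: [-3.138, 0.001, -1.738]
force: [-1.0, -0.1, 7.4]
width: 14.8
```

Call:
arm_command(rot=[[0,0,0]], slide=[[0,0,-1]], gripper=[5])

```text
clock: 22.68
eef_pos: [453.9, -299.7, 76.9]
tool_rot: [-3.138, 0.001, -1.738]
force: [-2.9, 2.2, 14.4]
width: 14.3
```

Seated on the tray floor. Relax, open, and withdraw.

Call:
arm_command(rot=[[0,0,0],[0,0,0],[0,0,0],[0,0,0],[0,0,0]], slide=[[0,0,0.2],[0,0,0],[0,0,0],[0,0,0],[0,0,0]], gripper=[5,45,45,45,45])

```text
clock: 23.1
eef_pos: [456.0, -301.1, 79.3]
tool_rot: [-3.132, -0.001, -1.738]
force: [-0.5, 0.2, 0.0]
width: 45.1
```

Call:
arm_command(rot=[[0,0,0],[0,0,0],[0,0,0],[0,0,0],[0,0,0]], slide=[[0,0,5],[0,0,15],[0,0,30],[0,0,35],[0,0,35]], gripper=[45,45,45,45,45])

```text
clock: 23.52
eef_pos: [451.1, -297.9, 197.2]
tool_rot: [3.136, 0.005, -1.739]
force: [0.7, -0.2, -0.7]
width: 45.5
```

Call:
arm_command(rot=[[0,0,0],[0,0,0],[0,0,0],[0,0,0],[0,0,0]], slide=[[0,0,25],[-5,-20,5],[-5,-20,0],[-3,-10,0],[0,0,0]], gripper=[45,45,45,45,45])

```text
clock: 23.93
eef_pos: [442.3, -350.9, 240.4]
tool_rot: [-3.13, -0.002, -1.735]
force: [-0.1, -0.3, 0.3]
width: 44.9
```

```bash
python3 go.py 452 -298.4 77 -100
python3 - <<'E'
from m import *
snap('wrist','w20');snap('top','t20');snap('scene','s20')
crop('t20',100,110,260,230,5);crop('s20',160,110,380,270,3)
E
```

```text
t 23.93 pos [ 442.3 -350.9  240.4] rpy [-1.7932e+02 -1.2000e-01 -9.9410e+01] w 44.9 F [-0.1 -0.3  0.3] T [-0.02  0.03 -0.01]
slide [   9.7   52.5 -163.4] rot [ 0.23  0.65 -0.59]
```

View pics/w20.png

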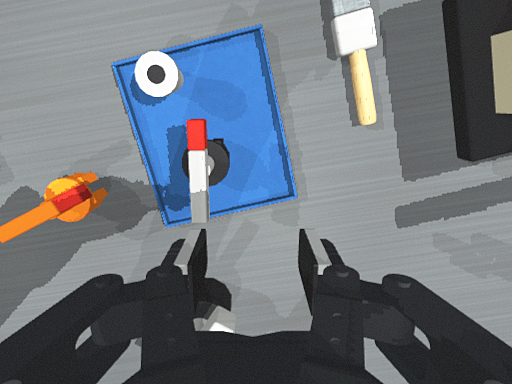

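View pics/t20_c100_110.png

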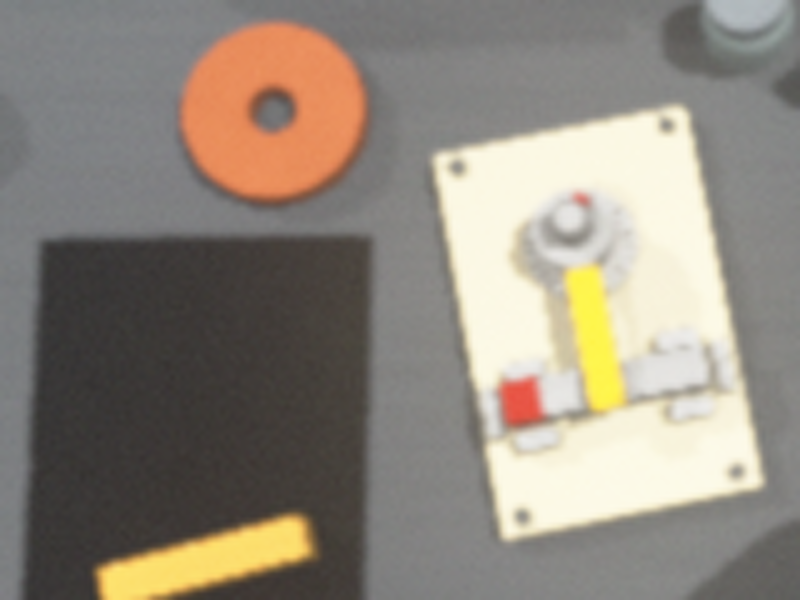

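View pics/s20_c160_110.png

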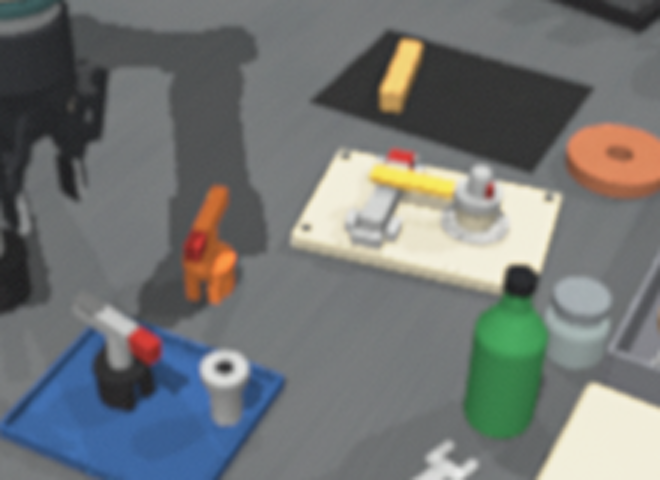

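Run:
```python
from m import *
T2=load('t20')
r=rect(T2,masks(T2,'yellow'),62,(205,155,230,200));print(r)
c=np.array(r[0][0]);hub=onz(T2,213.8,154.3,88);print(hub,np.degrees(np.arctan2(c[1]-hub[1],c[0]-hub[0])), np.degrees(np.arctan2(c[1]-80.2,c[0]-636.2)))
r0=rect(T,masks(T,'yellow'),62,(222,150,255,165));c=np.array(r0[0][0]);print('start',r0,np.degrees(np.arctan2(c[1]-80.2,c[0]-636.2)))
for nm,c in(('before',T),('after',T2)): print(nm);cc(c,'red',12)
W=load('w20');m=masks(W,'red')|masks(W,'light')
print(rect(W,m,96,(184,115,212,224)))
d=np.abs(T['im'].astype(int)-T2['im']).max(2);cv2.imwrite('pics/diff.png',np.clip(d*3,0,255).astype(np.uint8))
```

```text
(((563.943359375, 65.17631530761719), (90.20269012451172, 20.79720687866211), 11.168211936950684), (np.float64(218.52604166666666), np.float64(177.4375)))
[631.09590655  77.12690046  88.        ] -169.90918416169083 -168.25434624944367
start (((626.6112060546875, 6.902587890625), (88.40038299560547, 22.700443267822266), 89.22533416748047), (np.float64(237.64532019704433), np.float64(157.2216748768473))) -97.45312936666163
before
red [124, 171, 8, 11, 67] [128.  175.9]
red [338, 195, 5, 8, 37] [340.1 198.6]
red [291, 210, 9, 7, 40] [295.3 212.9]
red [311, 285, 13, 15, 105] [317.2 292. ]
after
red [201, 187, 7, 8, 45] [203.7 190.2]
red [338, 195, 6, 7, 36] [340.5 198. ]
red [291, 210, 9, 7, 36] [295.3 212.8]
red [311, 286, 13, 13, 93] [316.9 291.8]
(((453.579345703125, -301.50726318359375), (18.17346954345703, 98.50257873535156), 80.5726089477539), (np.float64(197.13947990543736), np.float64(167.21572104018912)))
```

View pics/diff.png

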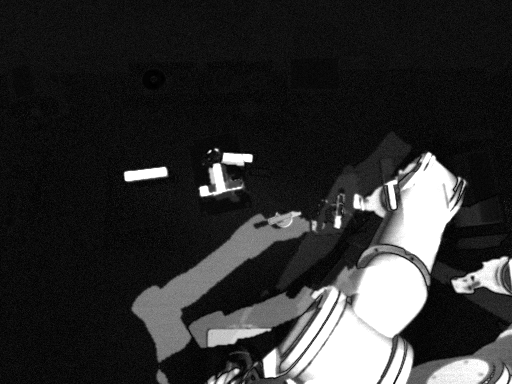

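Run:
```python
from h import *
print(ctrl.finish_job()); print(telemetry.read_state()['clock'])
```

```text
the job is handed in; nothing more can be done
None
the job is handed in; nothing more can be done
```

The job is done and handed in at about 24 s on the robot's clock, in the order asked. There was no verdict, so what follows is from my own checks.

- **Blank:** It lies between the guides. Before the keeper was turned, its top read 45–46 mm at seven points, against 46 mm expected, so it is flat. Pressing it down produced one wrist-force spike of about 62 N, below the 120 N limit.
- **Key on the spindle:** I used the smaller grey key, the one in the tray. It slid over the rib without resistance and seated with its foot at 62 mm, as expected.
- **Keeper:** I turned the keeper clockwise with the key until the wrist moment rose from about 0.15 to 1.6 N m, which I took as the hard stop. Afterwards the arm's axis measured 11.2°, against 11.1° for the fixture, so it is over the middle of the blank.
- **Key back in the tray:** It stands upright about 2–3 mm from where it started. The gripper is open and clear of everything.

Three measurements were off:
- **Key turn to the stop:** contact came about 7° later than my rib estimate plus the stated 7° of play.
- **Spindle tip height:** two-view triangulation gave 82 mm; the depth image agreed with the stated 88 mm.
- **Spindle axis:** the top camera put it about 5 mm from where the wrist views did, so I used the wrist views.

Comparing the top view before and after showed nothing else moved, apart from the robot and its shadow. That shadow partly covered the area around the orange and large grey keys, but their red ends were where they had been.

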